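# Steam the baby's apples: fill the pan, cover it and key in the programme

## Robot

A 6-joint arm with a two-finger parallel gripper is mounted at the origin on the work surface. World frame = base frame: x ahead of the robot, y to its left, z up, the work surface at z = 0. Lengths are in m, angles in rad, forces in N, time in s.
With the tool pointing down it reaches from about 0.35 to 0.975 m from the base axis. Payload 4.9 kg.
Tool frame: the origin (TCP) lies midway between the tips of the shut fingers; the grasp point (between the pads) lies 19 mm behind it (manip.grip_depth is the distance from the TCP to the grasp point, in m); z points along the fingers, y is the direction in which the jaws open and shut (so a half turn about z gives the same grasp; the last joint's range is limited). The gripper opens to 85 mm and grips with 20 to 120 N. Pads are 22 mm wide; open, the fingers measure 114 mm over their backs; the gripper's body (76 mm by 85 mm) begins 54 mm behind the grasp point. The pads swing forward as they close: fully open they stand 13 mm farther back than shut.
Start: joints at [1.091, 0.053, 1.613, -0, 1.476, -0.119], TCP at [0.221, 0.585, 0.231] pointing down, gripper open.
Joint ranges: [-3.01, 3.01], [-1.01, 2.22], [0.06, 2.58], [-1.02, 4.17], [0.09, 2.62], [-3.14, 3.14]. Speed limits (rad/s): [2.57, 2.57, 3.14, 3.14, 3.14, 3.14].

## Interface

Orientations are given as a unit quaternion [w, x, y, z].
In Python, from rig import telemetry, grab_frame, camera_params, job_done, manip gives the robot as it stands.
- The arm moves only by the tool apply_moves, never from a script. Its argument "increments" is one flat list of numbers, 7 for each row, row after row: the shift along the tool's x, y, z in mm, then the turn, a rotation vector about the tool's x, y, z in rad, then the closure, from 0 (fully open) to 1 (shut). A call has 1 to 10 rows; each row is the pose to reach, as a shift and turn from the pose commanded when the call began, along the tool's axes at that moment; what a row does not reach only later rows make up. A row lasts 1/10 s, in which the tool goes at most 50 mm and 8.59 degrees, less where a joint would pass 70% of its speed; a pose out of reach is approached as far as the arm can. A call with a gripper value outside its range is refused whole. The fingers move at their own pace and stop on an object; "squeeze" is the grip in N (left out, the last holds). Time passes only in rows, so rows that repeat a pose let the fingers close. It gives the time, the measured TCP pose, the force and the opening at its end, in the units of the state.
- telemetry.read_state(): the state, without advancing time (a new reading comes with each control period).
- grab_frame(name): name is "scene" or "top" or "wrist"; returns (picture, depth): 384x512x3 uint8, red, green, blue; 384x512 float32, m along the optical axis (not along the pixel's ray), 0 where there is no reading.
- camera_params(name): a dict with "fovy" (degrees; the focal length in pixels is half the picture's height over the tangent of half this angle, whatever the lens; pixels are square), "cx", "cy" (the principal point, pixels), "xyz" and "orientation" of the camera in the world. Camera axes: x right, y up, looking along -z (the intrinsics and any distortion apply to the point x, -y, -z); pixel columns grow to the right and rows downward; lengths in m; the calibration is good to about 2 mm. A picture is of the moment at which its call begins: read the wrist's pose just before it. camera_params takes no time and is no camera call; for the wrist camera it gives the pose at the moment of the call.
- job_done(): hands the job in, once; it reports no verdict.
The state is a dict: "time_s": time; "joint_pos": joint angles; "joint_vel": joint speeds; "joint_torque": joint torques, N m; "tcp_pos": TCP position; "eef_rot": TCP orientation; "force": force on the tool from outside, world axes, zero at the start; "moment": the same for the moment, N m; "width": finger opening in m.
Only numpy, scipy, OpenCV 4.12 (cv2) and the standard library are available. Lean on these libraries where they do the work, as an engineer would, in place of code of your own. Each camera call takes 0.05 s, during which the arm holds its last target.

## Task

Lower every apple gently, without dropping it, onto the floor of the steamer's deep pan, then put the aluminium lid properly on the pan. Once the pan is covered, start the steamer with its keys, one at a time and each pushed all the way down and let go again: first the round key, then the square one, then the bar, and last the round key once more; never push the cross-shaped cancel key. Leave the apples in, the lid on, and the other things in the drawer where they are.

Things in the scene. Friction and masses are not known exactly. Their poses are not given: they have to be found in the camera images.
- steamer: Steamer, fixed: white round heater base (190 mm across, 20 mm high) under an open deep steel pan, 180 mm across outside, wall 4 mm (172 mm inside), 66 mm deep, rim 91 mm above the work surface. Two small black ears reach 113 mm from the axis on its own +x and -x sides, below the rim. Origin: centre of the underside; z up along the pan axis.
- pan_floor (a point): Centre of the pan's inner floor, 25 mm above the work surface.
- pan_rim (a point): Centre of the pan's mouth, level with the rim, 91 mm above the work surface.
- lid: Loose round aluminium lid, 130 to 210 g: disc 184 mm across, 5 mm thick, over a plug disc 160 mm across, 9 mm high, that drops into the pan. Upright black knob on top, 30 mm across, from 26 to 52 mm above the origin, on an 18 mm thick stem. Origin: centre of the plug underside; z up through the knob. Seated, the disc lies on the rim and the origin is 9 mm below the rim.
- pad: Steamer's key pad, fixed: white slab 140 x 140 mm, 30 mm high, with four white plastic spring keys in a two-by-two square (60 mm between centres; which key is where varies). Origin: centre of its underside; z up, its x and y along its sides.
- key_round (a joint): Travel of the round key, 40 mm across: 0 up, grows as it is pushed down, 0.007 m at its stop. Spring: about 2 N to start, 5 N at the stop; comes back up by itself.
- top_round (a point): Centre of the top face of the round key, 40 mm across; 14 mm above the pad's top when up; moves with the key.
- key_square (a joint): Travel of the square key, 36 x 36 mm: 0 up, grows as it is pushed down, 0.007 m at its stop. Spring: about 2 N to start, 5 N at the stop; comes back up by itself.
- top_square (a point): Centre of the top face of the square key, 36 x 36 mm; 14 mm above the pad's top when up; moves with the key.
- key_bar (a joint): Travel of the bar key, a narrow oblong 16 x 50 mm, long side along the pad's y: 0 up, grows as it is pushed down, 0.007 m at its stop. Spring: about 2 N to start, 5 N at the stop; comes back up by itself.
- top_bar (a point): Centre of the top face of the bar key, a narrow oblong 16 x 50 mm, long side along the pad's y; 14 mm above the pad's top when up; moves with the key.
- key_cross (a joint): Travel of the cross key, a plus sign 40 mm across, the cancel key: not to be pressed: 0 up, grows as it is pushed down, 0.007 m at its stop. Spring: about 2 N to start, 5 N at the stop; comes back up by itself.
- top_cross (a point): Centre of the top face of the cross key, a plus sign 40 mm across, the cancel key: not to be pressed; 14 mm above the pad's top when up; moves with the key.
- apple1: Small firm apple, loose, 70 to 140 g: rounded, 56 mm across at its widest (mid-height), 52 mm high, with a flat underside 32 mm across and a short thin stem. Stands upright at the start. Origin: its centre, 26 mm above the underside; z from underside to stem. May be absent (None).
- apple2: Small firm apple, loose, 70 to 140 g: rounded, 56 mm across at its widest (mid-height), 52 mm high, with a flat underside 32 mm across and a short thin stem. Stands upright at the start. Origin: its centre, 26 mm above the underside; z from underside to stem. May be absent (None).
- apple3: Small firm apple, loose, 70 to 140 g: rounded, 56 mm across at its widest (mid-height), 52 mm high, with a flat underside 32 mm across and a short thin stem. Stands upright at the start. Origin: its centre, 26 mm above the underside; z from underside to stem. May be absent (None).
- apple4: Small firm apple, loose, 70 to 140 g: rounded, 56 mm across at its widest (mid-height), 52 mm high, with a flat underside 32 mm across and a short thin stem. Stands upright at the start. Origin: its centre, 26 mm above the underside; z from underside to stem. May be absent (None).
- spoon: Bystander: heat-sensing plastic spoon lying on the surface, 150 mm long. Origin near its middle.
- jar: Bystander: small closed food jar, 60 mm across, 70 mm high. Origin: centre of its underside.
- cup: Bystander: grey plastic cup, 68 mm across, 75 mm high. Origin: centre of its underside.
- milk_bottle: Bystander: clear baby bottle, 60 mm across, 150 mm high. Origin: centre of its underside.
Not all that is in view belongs to the job. What is shaped like the apple1 but purple is not meant.

How it is judged:
By the outcome, as a careful person would: the job done as asked, in the order asked, and still so for the second after the job is handed in, with the robot touching nothing.
Of apple1, apple2, apple3, apple4 only 2 to 4 are there at a start; the rules pass over those that are not, and their reading is None.
At some moment in a run one of apple1, apple2, apple3, apple4 may be knocked a few centimetres aside while the robot is not near it.
It also fails if it takes over 210 s, if anything falls off the work surface, if the arm or the gripper's body presses on something with over 40 N, if the wrist force passes 120 N, or if a joint passes its speed limit or range.

## Working session

There is one attempt and no reset: what is moved stays moved. The work goes in short steps, Python scripts to look and compute and a tool call to move; the robot and the scene stay as the last step left them, time stands still between calls to the robot, and variables do not carry over. Pictures are saved under pics/ and viewed, and the job is handed in when it is done.

Besides the shell and the picture viewer there is one more tool, called after "Emit:" as name(argument=value, ...) on one line, values as JSON. apply_moves: Moves the arm, as the interface text tells. Its arguments: {"type":"object","properties":{"increments":{"type":"array","items":{"type":"number"}},"squeeze":{"type":"number"}},"required":["increments"]}

```bash
ls; mkdir -p pics; cat > h.py <<'E'
import numpy as np, cv2
from rig import telemetry, grab_frame, camera_params, job_done, manip
from scipy.spatial.transform import Rotation as R
def rot(q): return R.from_quat([q[1],q[2],q[3],q[0]])
def save(n,im): cv2.imwrite('pics/'+n,cv2.cvtColor(im,cv2.COLOR_RGB2BGR))
E
python3 - <<'E'
from h import *
s=telemetry.read_state(); print(s)
for n in ['scene','top','wrist']:
    p=camera_params(n); print(n,p)
    im,d=grab_frame(n); save(n+'0.png',im); np.savez('pics/'+n+'0.npz',im=im,d=d,p=np.array(p,dtype=object))
E
```

```text
pics
{'time_s': 0.0, 'joint_pos': array([ 1.09099669e+00,  5.33745990e-02,  1.61431763e+00,  2.37497358e-05,
        1.47601926e+00, -1.18997068e-01]), 'joint_vel': array([ 0.00243336,  0.0010659 , -0.00012725, -0.00060142, -0.00164956,
       -0.00083467]), 'joint_torque': array([ 7.62170221e-04, -3.93694603e+01, -3.70170665e+01, -7.22756749e-05,
        7.12246154e-03, -2.13314721e-06]), 'tcp_pos': array([0.22033588, 0.58419184, 0.23003792]), 'eef_rot': array([-3.23764195e-04,  1.79425379e-01,  9.83771016e-01, -1.00879995e-03]), 'force': array([-0.35566803,  0.12733535, -0.25024278]), 'moment': array([ 0.01383425, -0.00084793,  0.03798429]), 'width': 0.0853499600064221}
scene {'fovy': 56.34178576287968, 'cx': 254.63609768532513, 'cy': 188.66829477568996, 'xyz': array([1.38012259, 0.11001366, 0.95851384]), 'orientation': array([0.64029161, 0.26225851, 0.26396234, 0.67199034])}
top {'fovy': 51.28448664091173, 'cx': 252.18005307519394, 'cy': 194.79430706650604, 'xyz': array([0.3490227 , 0.08743575, 1.15060872]), 'orientation': array([-0.69889259, -0.06411224,  0.07396438,  0.70849703])}
wrist {'fovy': 66.65914022243449, 'cx': 255.31002880073436, 'cy': 194.59065407277066, 'xyz': array([0.15495632, 0.61057964, 0.37225576]), 'orientation': array([ 0.81398177, -0.11704868, -0.07895879,  0.56347032])}
```

View pics/scene0.png

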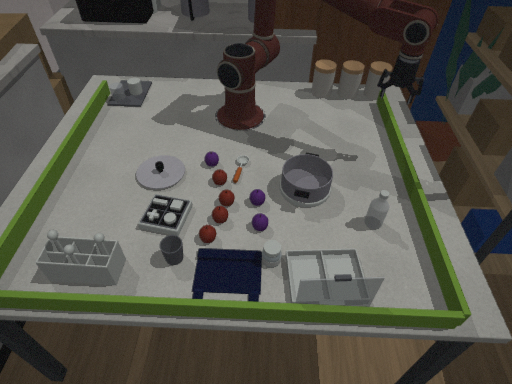

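View pics/top0.png

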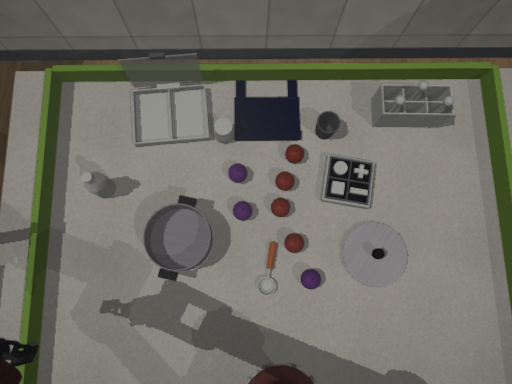

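View pics/wrist0.png

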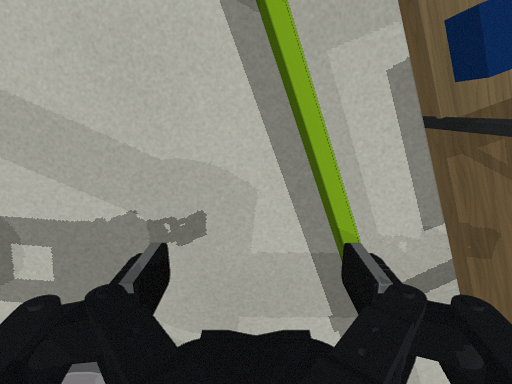

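The pictures show four red apples, at (294,154), (285,181), (280,207) and (294,243) in the top view, and three purple ones that don't belong. The pan is at (179,238), the lid at (375,254) and the pad at (349,181). Next I'll measure these.

```bash
cat >> h.py <<'E'
def bp(p,d,u,v):
    f=192/np.tan(np.radians(p['fovy'])/2)
    u=np.asarray(u,float);v=np.asarray(v,float)
    c=np.stack([(u-p['cx'])/f*d,-(v-p['cy'])/f*d,-d*np.ones_like(u)],-1)
    return rot(p['orientation']).apply(c.reshape(-1,3)).reshape(c.shape)+p['xyz']
def cloud(p,d):
    v,u=np.mgrid[0:384,0:512]; return bp(p,d,u,v)
def proj(p,X):
    f=192/np.tan(np.radians(p['fovy'])/2)
    c=rot(p['orientation']).inv().apply(np.asarray(X)-p['xyz'])
    return np.stack([p['cx']+f*c[...,0]/-c[...,2],p['cy']-f*c[...,1]/-c[...,2]],-1)
def redapples(im,P):
    hsv=cv2.cvtColor(im,cv2.COLOR_RGB2HSV).astype(int)
    m=((hsv[...,0]<8)|(hsv[...,0]>172))&(hsv[...,1]>150)&(hsv[...,2]>50)
    n,l,st,c=cv2.connectedComponentsWithStats(m.astype(np.uint8))
    out=[]
    for i in range(1,n):
        if st[i,4]>40:
            q=P[l==i]; q=q[np.isfinite(q).all(1)]
            out.append((st[i,4],c[i],q))
    return out
E
cat > a.py <<'E'
from h import *
from scipy.optimize import least_squares
for n in ['top','scene']:
    z=np.load(f'pics/{n}0.npz',allow_pickle=True); p=z['p'].item(); im=z['im'];d=z['d'];P=cloud(p,d)
    # table flatness
    print(n,[ (u,v,P[v,u].round(4).tolist()) for u,v in [(100,330),(230,320),(330,300),(450,250),(450,180),(80,140),(220,180)]])
    for a,c,q in redapples(im,P):
        r=least_squares(lambda x:np.hypot.reduce([(q[:,0]-x[0]),(q[:,1]-x[1]),(q[:,2]-.026)*28/26],axis=0)-.028,q.mean(0)[:2],loss='soft_l1',f_scale=.003)
        print(a,c.round(1),q.mean(0).round(3),q[:,2].max().round(3),'fit',r.x.round(4),r.cost)
    big=cv2.resize(im,None,fx=3,fy=3,interpolation=cv2.INTER_CUBIC)
    if n=='top':
        save('t_pad.png',cv2.resize(im[140:300,310:430],None,fx=4,fy=4,interpolation=cv2.INTER_CUBIC)[:600])
        save('t_pan.png',cv2.resize(im[185:285,125:235],None,fx=5,fy=5,interpolation=cv2.INTER_CUBIC))
E
python3 a.py
```

```text
top [(100, 330, [0.2051, 0.491, 0.0017]), (230, 320, [0.2255, 0.136, 0.0008]), (330, 300, [0.2745, -0.1434, -0.0001]), (450, 250, [0.4084, -0.4981, -0.0038]), (450, 180, [0.6146, -0.5197, -0.0009]), (80, 140, [0.7529, 0.586, -0.0064]), (220, 180, [0.6215, 0.1636, 0.0046])]
145 [294.1 152.5] [ 0.685 -0.05   0.063] 1.151 fit [ 0.6944 -0.0548] 0.007689190715136703
scene [(100, 330, [0.7184, -0.6307, -0.7519]), (230, 320, [0.9637, 0.0385, -0.0032]), (330, 300, [0.9242, 0.3055, 0.062]), (450, 250, [0.7014, 0.7224, -0.0]), (450, 180, [-0.1457, 1.2046, -0.4993]), (80, 140, [0.2377, -0.6504, 0.0117]), (220, 180, [0.4582, -0.0425, 0.0314])]
139 [219.6 176.9] [ 0.455 -0.044  0.045] 0.959 fit [ 0.4335 -0.0486] 0.004300875481354078
159 [226.6 197.5] [ 0.55  -0.009  0.039] 0.054 fit [ 0.5351 -0.0129] 0.0002590174275071632
168 [220.  213.8] [ 0.629 -0.023  0.046] 0.959 fit [ 0.612  -0.0279] 0.003971000671347989
200 [207.7 233.5] [ 0.707 -0.054  0.04 ] 0.056 fit [ 0.6938 -0.0583] 0.00026118233484412985
```

```bash
sed -i 's/(hsv\[...,2\]>50)/(hsv[...,2]>25)/; s/q=q\[np.isfinite(q).all(1)\]/q=q[(q[:,2]<.08)\&(q[:,2]>.005)]/' h.py
python3 a.py
python3 - <<'E'
from h import *
from scipy.optimize import least_squares
for n in ['top','scene']:
    z=np.load(f'pics/{n}0.npz',allow_pickle=True); p=z['p'].item(); im=z['im'];P=cloud(p,z['d'])
    # pan rim: points z .085-.097 near
    c0=np.array([.45,.27])
    if n=='top': c0=P[238,179,:2]; print('pan centre px',P[238,179])
    def circ(q,r=None):
        f=(lambda x:np.hypot(q[:,0]-x[0],q[:,1]-x[1])-(x[2] if r is None else r))
        return least_squares(f,[*q.mean(0)[:2],.09],loss='soft_l1',f_scale=.003).x
    m=(P[...,2]>.08)&(P[...,2]<.1)&(np.hypot(P[...,0]-c0[0],P[...,1]-c0[1])<.12)
    q=P[m]; print(n,'rim',len(q),circ(q).round(4),q[:,2].mean())
    m=(P[...,2]>.018)&(P[...,2]<.032)&(np.hypot(P[...,0]-c0[0],P[...,1]-c0[1])<.07)
    print('floor',P[m].mean(0))
    # lid
    l0=np.array([.41,-.29])
    m=(P[...,2]>.008)&(P[...,2]<.022)&(np.hypot(P[...,0]-l0[0],P[...,1]-l0[1])<.12); q=P[m]
    print('lid disc n',len(q),q.mean(0).round(4),'minmax',q.min(0).round(4),q.max(0).round(4))
    m=(P[...,2]>.03)&(P[...,2]<.08)&(np.hypot(P[...,0]-l0[0],P[...,1]-l0[1])<.06); q=P[m]
    print('knob',len(q),q.mean(0).round(4),q[:,2].max() if len(q) else 0)
    # pad
    l0=np.array([.63,-.22])
    m=(P[...,2]>.026)&(P[...,2]<.055)&(np.hypot(P[...,0]-l0[0],P[...,1]-l0[1])<.1); q=P[m]
    print('pad',len(q),q.mean(0).round(4),cv2.minAreaRect((q[:,:2]*1000).astype(np.float32)))
    q=P[m&(P[...,2]>.038)]; print('keys',len(q))
E
```

```text
top [(100, 330, [0.2051, 0.491, 0.0017]), (230, 320, [0.2255, 0.136, 0.0008]), (330, 300, [0.2745, -0.1434, -0.0001]), (450, 250, [0.4084, -0.4981, -0.0038]), (450, 180, [0.6146, -0.5197, -0.0009]), (80, 140, [0.7529, 0.586, -0.0064]), (220, 180, [0.6215, 0.1636, 0.0046])]
145 [294.1 152.5] [ 0.69  -0.052  0.048] 0.057 fit [ 0.6945 -0.0549] 0.00027053864407131274
scene [(100, 330, [0.7184, -0.6307, -0.7519]), (230, 320, [0.9637, 0.0385, -0.0032]), (330, 300, [0.9242, 0.3055, 0.062]), (450, 250, [0.7014, 0.7224, -0.0]), (450, 180, [-0.1457, 1.2046, -0.4993]), (80, 140, [0.2377, -0.6504, 0.0117]), (220, 180, [0.4582, -0.0425, 0.0314])]
139 [219.6 176.9] [ 0.449 -0.045  0.038] 0.053 fit [ 0.4335 -0.0486] 0.000226360118126429
159 [226.6 197.5] [ 0.55  -0.009  0.039] 0.054 fit [ 0.5351 -0.0129] 0.0002590174275071632
168 [220.  213.8] [ 0.625 -0.024  0.041] 0.057 fit [ 0.6119 -0.0279] 0.0002484472927968851
200 [207.7 233.5] [ 0.707 -0.054  0.04 ] 0.056 fit [ 0.6938 -0.0583] 0.00026118233484412985
pan centre px [0.45129451 0.27741313 0.02214854]
top rim 479 [0.4501 0.2713 0.0879] 0.08781669367041398
floor [0.45067956 0.27770211 0.02437897]
lid disc n 3147 [ 0.3996 -0.2745  0.0129] minmax [ 0.3108 -0.3675  0.008 ] [ 0.4907 -0.1843  0.021 ]
knob 115 [ 0.4002 -0.2727  0.0482] 0.054411089087275766
pad 2081 [ 0.6112 -0.2085  0.0332] ((611.8348999023438, -208.81549072265625), (138.5099639892578, 139.4933319091797), 79.11064147949219)
keys 505
scene rim 315 [0.4515 0.2684 0.0875] 0.08637894460241582
floor [0.4277828  0.2735509  0.02358442]
lid disc n 1197 [ 0.4074 -0.2774  0.0124] minmax [ 0.3064 -0.371   0.008 ] [ 0.4935 -0.1873  0.0206]
knob 65 [ 0.4063 -0.2764  0.0453] 0.054375390129341006
pad 1222 [ 0.6208 -0.2104  0.0332] ((613.665771484375, -212.5596466064453), (138.1585235595703, 141.55274963378906), 80.36398315429688)
keys 322
```

View pics/t_pad.png

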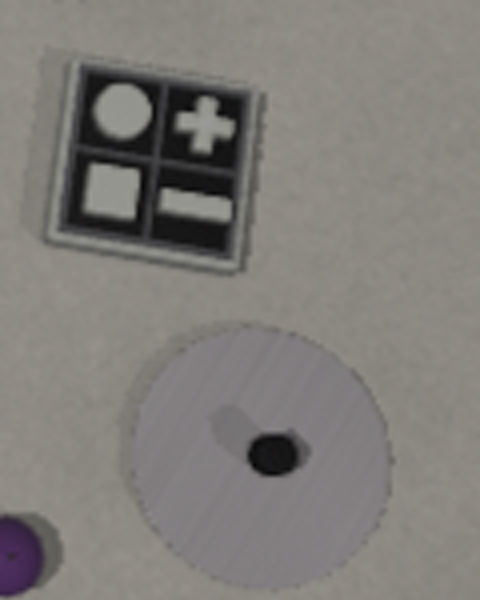

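View pics/t_pan.png

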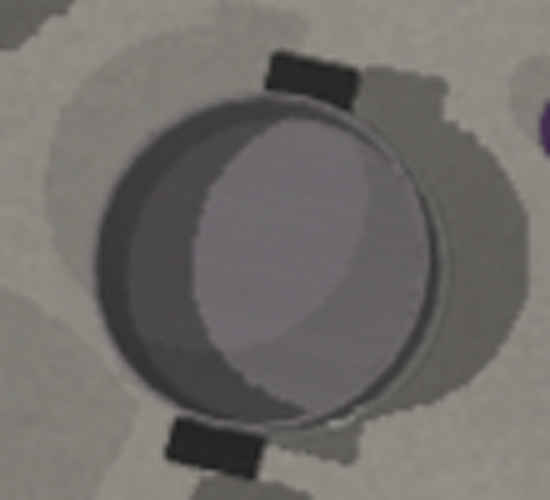

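```bash
cat >> h.py <<'E'
def plan(x,y,z,a,q=None,s=None):
    """target TCP world pos, jaw axis angle a (rad, mod pi) -> increments for tool frame; tool exactly down"""
    s=s or telemetry.read_state(); Rc=rot(s['eef_rot'])
    best=None
    for k in (-1,0,1):
        A=a+k*np.pi
        Y=np.array([np.cos(A),np.sin(A),0]);Z=np.array([0,0,-1.]);X=np.cross(Y,Z)
        Rt=R.from_matrix(np.stack([X,Y,Z],1)); rv=(Rc.inv()*Rt).as_rotvec()
        q6=s['joint_pos'][5]
        if best is None or np.linalg.norm(rv)<np.linalg.norm(best): best=rv
    t=Rc.inv().apply(np.array([x,y,z])-s['tcp_pos'])*1000
    print('inc',t.round(1).tolist(),best.round(4).tolist(),'dist',np.linalg.norm(t).round(0),'rot rows',(np.degrees(np.linalg.norm(best))/8.59).round(1),'q6',q6.round(2))
def st():
    s=telemetry.read_state(); Rc=rot(s['eef_rot']).as_matrix()
    print('t',round(s['time_s'],2),'tcp',s['tcp_pos'].round(4),'jaw',round(np.arctan2(Rc[1,1],Rc[0,1]),3),'z',Rc[:,2].round(3),'F',s['force'].round(1),'w',round(s['width'],4),'q',s['joint_pos'].round(2))
E
python3 - <<'E'
from h import *
st()
for n in ['top','scene']:
    z=np.load(f'pics/{n}0.npz',allow_pickle=True); p=z['p'].item(); im=z['im'];P=cloud(p,z['d'])
    hsv=cv2.cvtColor(im,cv2.COLOR_RGB2HSV).astype(int)
    for nm,px in {'top':dict(A=(294,154),B=(285,181),C=(280,207),D=(294,243),p1=(238,173),p2=(242,211),p3=(311,279),sp=(271,255),sp2=(268,286),jar=(224,130),cup=(328,124),bot=(100,183)),'scene':dict(p1=(260,222),p2=(258,198),p3=(212,158),sp=(238,174),D=(220,177))}[n].items():
        print(n,nm,P[px[1],px[0]].round(3),hsv[px[1],px[0]])
print({k:getattr(manip,k) for k in dir(manip) if k[0]!='_'})
plan(.694,-.056,.15,np.pi/2+.3)
E
```

```text
t 0.15 tcp [0.2204 0.5843 0.2303] jaw 1.21 z [-0.001 -0.001 -1.   ] F [ 0.4 -0.8 -0.3] w 0.0855 q [ 1.09  0.05  1.61 -0.    1.48 -0.12]
top A [ 0.685 -0.051  0.049] [  4 153 105]
top B [ 0.605 -0.023  0.053] [  3 150 102]
top C [ 0.531 -0.007  0.049] [  4 148 102]
top D [ 0.431 -0.042  0.051] [  4 148 102]
top p1 [0.629 0.11  0.056] [138 115  95]
top p2 [0.521 0.099 0.052] [138 118  95]
top p3 [ 0.333 -0.084  0.052] [141 117  83]
top sp [0.401 0.02  0.016] [ 10 164 134]
top sp2 [0.315 0.029 0.001] [ 30   8 150]
top jar [0.752 0.148 0.069] [ 30   9 147]
top cup [ 0.791 -0.163  0.008] [120   4  57]
top bot [0.593 0.476 0.106] [30  6 92]
scene p1 [0.657 0.11  0.047] [139 147  87]
scene p2 [0.547 0.1   0.04 ] [136 146  84]
scene p3 [ 0.358 -0.083  0.048] [138 158  84]
scene sp [0.408 0.019 0.017] [ 12 196 135]
scene D [ 0.454 -0.042  0.043] [  4 172  89]
{'MotionError': <class 'rig.MotionError'>, 'grip_depth': 0.0187}
inc [-669.1, -431.8, 80.9] [-0.0015, -0.0007, -0.6607] dist 800.0 rot rows 4.4 q6 -0.12
```

```bash
python3 - <<'E'
from h import *
z=np.load('pics/top0.npz',allow_pickle=True); p=z['p'].item();P=cloud(p,z['d'])
m=(P[...,0]>.72)&(P[...,0]<.78)&(P[...,1]<.13)&(P[...,1]>-.08)&(P[...,2]>.005)
q=P[m];print(len(q),q[:,2].max(),q.min(0))
for u in (240,270,298): print([P[v,u].round(3).tolist() for v in (128,134,138,142)])
plan(.694,-.057,.15,np.pi/2)
E
```

```text
811 0.07103605354659703 [ 0.7238531  -0.07983855  0.00521694]
[[0.782, 0.103, 0.004], [0.758, 0.103, 0.02], [0.747, 0.104, 0.013], [0.74, 0.104, -0.002]]
[[0.781, 0.013, 0.004], [0.757, 0.014, 0.019], [0.744, 0.014, 0.02], [0.74, 0.013, -0.004]]
[[0.349, 0.087, 1.151], [0.757, -0.07, 0.015], [0.743, -0.069, 0.02], [0.738, -0.071, -0.001]]
inc [-669.5, -432.8, 80.9] [-0.0015, -0.0005, -0.3607] dist 801.0 rot rows 2.4 q6 -0.12
```

Emit:
apply_moves(increments=[-670,-433,20,0,0,-0.36,0,-670,-433,20,0,0,-0.36,0,-670,-433,20,0,0,-0.36,0,-670,-433,20,0,0,-0.36,0,-670,-433,20,0,0,-0.36,0,-670,-433,20,0,0,-0.36,0,-670,-433,20,0,0,-0.36,0,-670,-433,20,0,0,-0.36,0,-670,-433,20,0,0,-0.36,0,-670,-433,20,0,0,-0.36,0], squeeze=25)

```text
time_s: 1.15
tcp_pos: [0.5163, 0.1836, 0.2186]
eef_rot: [-0.0, 0.0, 1.0, 0.0]
force: [-0.1, 1.0, 0.4]
width: 0.0851
```

```bash
python3 - <<'E'
from h import *
st(); plan(.694,-.057,.17,np.pi/2)
E
```

```text
t 1.15 tcp [0.5163 0.1836 0.2186] jaw 1.57 z [-0.  0. -1.] F [-0.1  1.   0.4] w 0.0851 q [ 0.21 -0.12  1.81  0.    1.46 -1.36]
inc [-177.9, -240.5, 48.6] [0.0001, -0.0001, -0.0009] dist 303.0 rot rows 0.0 q6 -1.36
```

Emit:
apply_moves(increments=[-178,-240,48,0,0,0,0,-178,-240,48,0,0,0,0,-178,-240,48,0,0,0,0,-178,-240,48,0,0,0,0,-178,-240,48,0,0,0,0,-178,-240,48,0,0,0,0,-178,-240,48,0,0,0,0,-178,-240,48,0,0,0,0])

```text
time_s: 1.95
tcp_pos: [0.6932, -0.0557, 0.1693]
eef_rot: [-0.001, 0.001, 1.0, 0.0]
force: [0.1, -0.3, -0.2]
width: 0.0853
```

```bash
python3 - <<'E'
from h import *
st()
s=telemetry.read_state();p=camera_params('wrist'); im,d=grab_frame('wrist'); save('w1.png',im)
P=cloud(p,d)
for a,c,q in redapples(im,P): print(a,c.round(0),q.mean(0).round(3) if len(q) else '')
plan(.694,-.057,.17,np.pi/2)
E
```

```text
t 1.95 tcp [ 0.6932 -0.0557  0.1693] jaw 1.568 z [-0.002  0.001 -1.   ] F [ 0.1 -0.3 -0.2] w 0.0853 q [-0.19  0.26  1.49  0.    1.4  -1.76]
2162 [307.  17.] [ 0.551 -0.013  0.043]
2881 [288.  98.] [ 0.613 -0.027  0.046]
2325 [254. 185.] [ 0.691 -0.056  0.045]
inc [-1.0, -2.5, 0.1] [0.0007, -0.0014, -0.0013] dist 3.0 rot rows 0.0 q6 -1.76
```

View pics/w1.png

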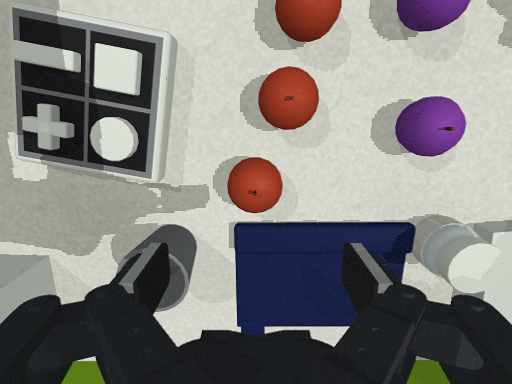

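The wrist view agrees with the map: apple A, the nearest, is at (254,185), between the open fingers. I'll go down and grip it.

Emit:
apply_moves(increments=[-1,-1,50,0,0,0,0,-1,-1,95,0,0,0,0,-1,-1,130,0,0,0,0,-1,-1,150,0,0,0,0,-1,-1,164,0,0,0,0,-1,-1,165,0,0,0,0,-1,-1,165,0,0,0,0.5,-1,-1,165,0,0,0,0.8,-1,-1,165,0,0,0,0.8,-1,-1,165,0,0,0,0.8], squeeze=25)

```text
time_s: 3.0
tcp_pos: [0.6962, -0.0557, 0.0087]
eef_rot: [0.002, 0.0, 1.0, -0.0]
force: [-0.7, 1.5, 7.4]
width: 0.0545
```

```bash
python3 - <<'E'
from h import *
st(); im,d=grab_frame('wrist'); save('w2.png',im)
im,d=grab_frame('scene'); save('s2.png',cv2.resize(im[120:280,120:330],None,fx=3.5,fy=3.5))
E
```

```text
t 3.0 tcp [ 0.6962 -0.0557  0.0087] jaw 1.57 z [ 0.004 -0.    -1.   ] F [-0.7  1.5  7.4] w 0.0545 q [-0.19  0.43  1.57  0.    1.14 -1.76]
```

View pics/s2.png

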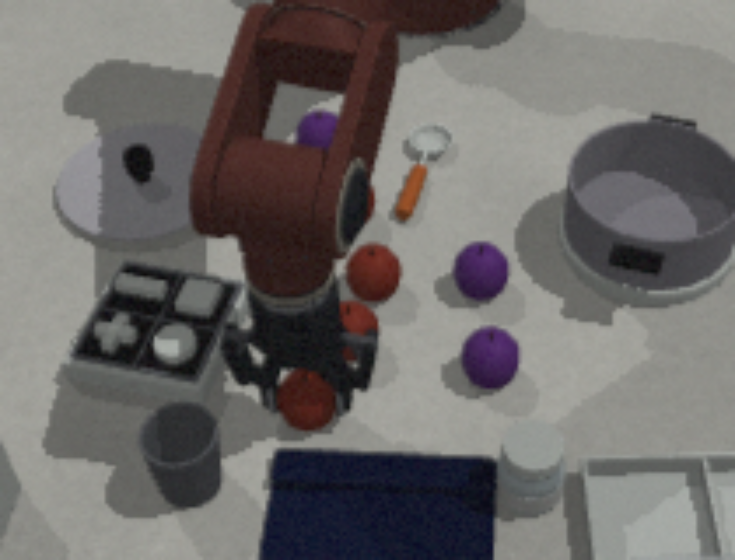

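The fingers have apple A about 6 mm above its middle (opening 54.5 mm). I'll ease them off, go a little lower and grip again.

Emit:
apply_moves(increments=[1,0,0,0,0,0,0.15,1,0,0,0,0,0,0.15,1,0,4,0,0,0,0.15,1,0,4,0,0,0,0.15,1,0,4,0,0,0,0.8,1,0,4,0,0,0,0.8,1,0,4,0,0,0,0.8,1,0,4,0,0,0,0.8], squeeze=30)

```text
time_s: 3.9
tcp_pos: [0.6933, -0.0556, 0.0016]
eef_rot: [-0.0, 0.0, 1.0, 0.0]
force: [0.8, -0.2, -1.2]
width: 0.0544
```

Emit:
apply_moves(increments=[0,0,-5,0,0,0,0.8,0,0,-15,0,0,0,0.8,0,0,-30,0,0,0,0.8,0,0,-50,0,0,0,0.8])

```text
time_s: 4.3
tcp_pos: [0.693, -0.0555, 0.0527]
eef_rot: [-0.0, 0.0, 1.0, 0.0]
force: [0.4, 0.4, -0.6]
width: 0.0546
```

```bash
python3 - <<'E'
from h import *
st(); im,d=grab_frame('wrist'); save('w2.png',im)
im,d=grab_frame('scene'); save('s3.png',cv2.resize(im[120:280,120:330],None,fx=3.5,fy=3.5))
E
```

```text
t 4.3 tcp [ 0.693  -0.0555  0.0527] jaw 1.57 z [-0.001  0.    -1.   ] F [ 0.4  0.4 -0.6] w 0.0546 q [-0.19  0.37  1.56  0.    1.21 -1.76]
```

View pics/s3.png

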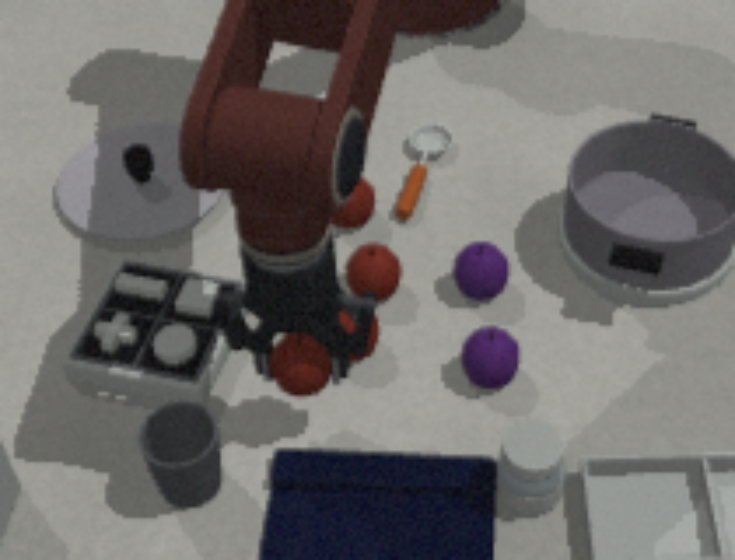

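View pics/w2.png

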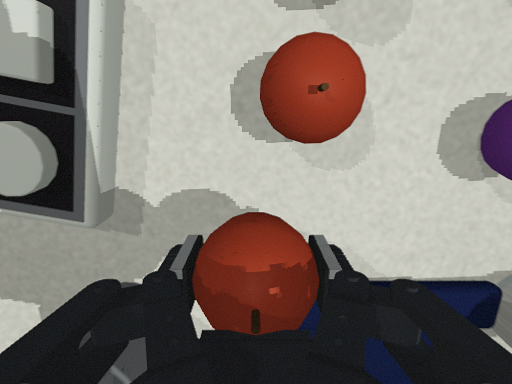

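Apple A is lifted and held. I'll carry it to the first place in the pan, on its +x side.

Emit:
apply_moves(increments=[0,0,-40,0,0,0,0.8,20,35,-80,0,0,0,0.8,45,75,-100,0,0,0,0.8,70,115,-100,0,0,0,0.8,95,155,-100,0,0,0,0.8,120,197,-100,0,0,0,0.8,145,240,-100,0,0,0,0.8,168,280,-100,0,0,0,0.8,187,311,-100,0,0,0,0.8,195,325,-100,0,0,0,0.8])

```text
time_s: 5.4
tcp_pos: [0.4968, 0.2718, 0.152]
eef_rot: [-0.0, -0.001, 1.0, 0.0]
force: [0.5, -0.9, -2.1]
width: 0.0546
```

```bash
cat > pan.py <<'E'
from h import *
from scipy.optimize import least_squares
import sys
st(); 
s=telemetry.read_state();p=camera_params('wrist'); im,d=grab_frame('wrist'); save(sys.argv[1],im)
P=cloud(p,d)
m=(d>0)&(P[...,2]>.083)&(P[...,2]<.098)&(abs(np.hypot(P[...,0]-.451,P[...,1]-.270)-.088)<.012)
q=P[m]; w=P[m]
f=lambda x:np.hypot(q[:,0]-x[0],q[:,1]-x[1])-.088
r=least_squares(f,[.451,.27],loss='soft_l1',f_scale=.002); print('wrist rim',len(q),r.x.round(4),q[:,2].mean(), q.min(0).round(3),q.max(0).round(3))
E
python3 pan.py w4.png
```

```text
t 5.4 tcp [0.4968 0.2718 0.152 ] jaw 1.573 z [-0.     0.001 -1.   ] F [ 0.5 -0.9 -2.1] w 0.0546 q [ 0.37 -0.02  1.83  0.    1.34 -1.2 ]
wrist rim 6311 [0.452  0.2721] 0.08880300223313475 [0.362 0.183 0.083] [0.527 0.362 0.093]
```

View pics/w4.png

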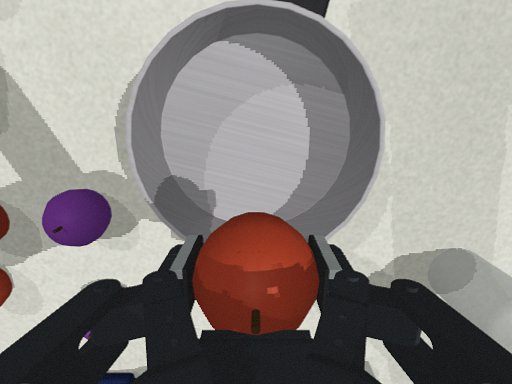

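Emit:
apply_moves(increments=[0,0,40,0,0,0,0.8,0,0,70,0,0,0,0.8,0,0,95,0,0,0,0.8,0,0,108,0,0,0,0.8,0,0,116,0,0,0,0.8,0,0,120,0,0,0,0.8,0,0,122,0,0,0,0.8,0,0,123,0,0,0,0.8,0,0,123,0,0,0,0.8])

```text
time_s: 6.35
tcp_pos: [0.4978, 0.2707, 0.0294]
eef_rot: [-0.001, 0.001, 1.0, 0.001]
force: [-6.5, 5.3, -0.3]
width: 0.0543
```

```bash
python3 - <<'E'
from h import *
st()
im,d=grab_frame('scene'); save('s5.png',cv2.resize(im[120:230,220:380],None,fx=5,fy=5))
E
```

```text
t 6.35 tcp [0.4978 0.2707 0.0294] jaw 1.569 z [-0.003  0.003 -1.   ] F [-6.5  5.3 -0.3] w 0.0543 q [ 0.36  0.13  1.89  0.    1.12 -1.21]
```

View pics/s5.png

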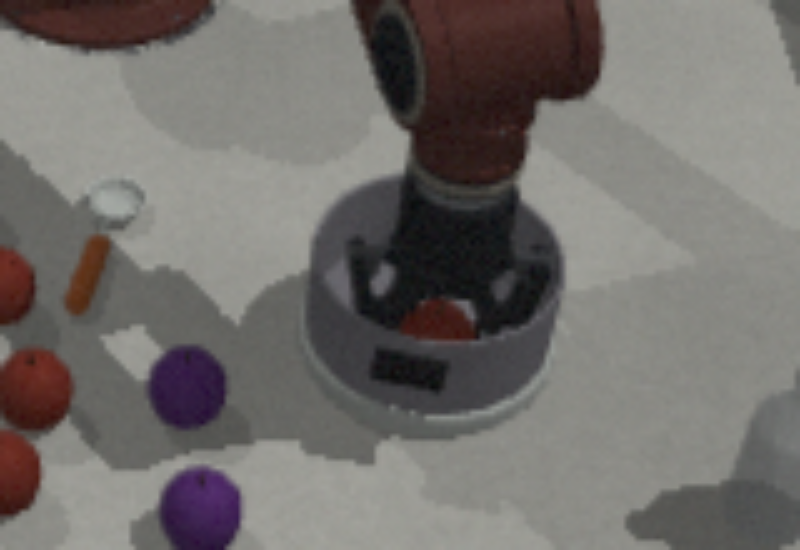

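Side force reads about 8 N, so the finger linkage is probably touching the pan wall. I'll measure the gripper's outline in the wrist depth image.

```bash
python3 - <<'E'
from h import *
s=telemetry.read_state();p=camera_params('wrist'); im,d=grab_frame('wrist'); save('w6.png',im)
P=cloud(p,d)
np.savez('pics/w6.npz',im=im,d=d,P=P)
T=rot(s['eef_rot']).inv().apply((P-s['tcp_pos']).reshape(-1,3)).reshape(P.shape)*1000
dark=(im.max(2)<75)&(d>0)&(T[...,2]>-120)
for z0 in range(-110,20,10):
    m=dark&(T[...,2]>z0)&(T[...,2]<=z0+10)&(abs(T[...,1])<90)
    q=T[m]
    if len(q)>10: print(z0,len(q),'y',np.percentile(q[:,1],[0.5,99.5]).round(0),'x',np.percentile(q[:,0],[1,99]).round(0), 'outer x', np.percentile(q[abs(q[:,1])>55][:,0],[0,100]).round(0) if (abs(q[:,1])>55).sum()>3 else '')
E
```

```text
-100 3405 y [-56.  58.] x [10. 20.] outer x [10. 13.]
-90 11223 y [-62.  64.] x [ 2. 17.] outer x [ 7. 13.]
-80 9083 y [-61.  64.] x [-9. 17.] outer x [10. 13.]
-70 5313 y [-60.  62.] x [-12.  17.] outer x [-10.  12.]
-60 6774 y [-58.  60.] x [-12.  13.] outer x [-12.  13.]
-50 1266 y [-55.  56.] x [-6. 13.] outer x [-0. 11.]
-40 736 y [-46.  41.] x [-11.  11.] outer x 
-30 441 y [-40.  42.] x [-4. 11.] outer x 
-20 313 y [-47.  41.] x [ 5. 11.] outer x 
-10 71 y [-58.  38.] x [-32.  10.] outer x [-16. -15.]
```

View pics/w6.png

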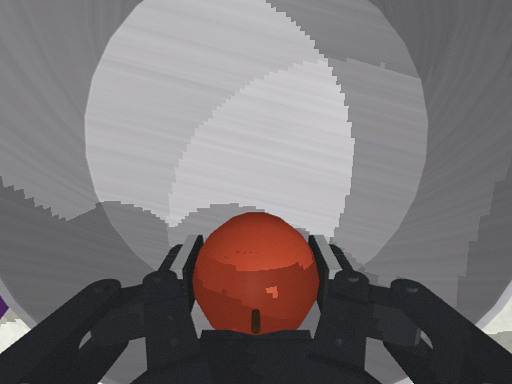

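The linkage bulges to about ±61 mm at a height of 60 mm above the TCP, so places 43 mm from the pan axis are safe. I'll move in 4 mm, set the apple down and open only a little.

Emit:
apply_moves(increments=[4,0,0,0,0,0,0.8,4,0,0,0,0,0,0.8,4,0,1,0,0,0,0.8,4,0,1,0,0,0,0.8])

```text
time_s: 6.85
tcp_pos: [0.4952, 0.2693, 0.0282]
eef_rot: [0.0, 0.001, 1.0, 0.0]
force: [-0.4, 0.5, -2.1]
width: 0.0543
```

```bash
python3 - <<'E'
from h import *
st()
E
```

```text
t 6.85 tcp [0.4952 0.2693 0.0282] jaw 1.57 z [ 0.001  0.    -1.   ] F [-0.4  0.5 -2.1] w 0.0543 q [ 0.37  0.12  1.9  -0.    1.12 -1.2 ]
```

Emit:
apply_moves(increments=[1,1,0.7,0,0,0,0.8,1,1,1.4,0,0,0,0.8,1,1,1.8,0,0,0,0.8])

```text
time_s: 7.15
tcp_pos: [0.4939, 0.2705, 0.0266]
eef_rot: [-0.0, 0.0, 1.0, -0.0]
force: [-2.8, -0.9, 5.5]
width: 0.054
```

```bash
python3 - <<'E'
from h import *
st()
E
```

```text
t 7.15 tcp [0.4939 0.2705 0.0266] jaw 1.57 z [-0. -0. -1.] F [-2.8 -0.9  5.5] w 0.054 q [ 0.37  0.12  1.9  -0.    1.11 -1.2 ]
```

Emit:
apply_moves(increments=[0,0,0,0,0,0,0.3,0,0,0,0,0,0,0.28,0,0,0,0,0,0,0.28,0,0,-5,0,0,0,0.28,0,0,-15,0,0,0,0.28,0,0,-35,0,0,0,0.28,0,0,-70,0,0,0,0.2,0,0,-110,0,0,0,0,0,0,-150,0,0,0,0])

```text
time_s: 8.05
tcp_pos: [0.4935, 0.2705, 0.1783]
eef_rot: [0.0, 0.0, 1.0, 0.0]
force: [0.8, 0.2, 0.1]
width: 0.0854
```

```bash
cat > look.py <<'E'
from h import *
from scipy.optimize import least_squares
import sys
st()
for n in sys.argv[2:]:
    p=camera_params(n); im,d=grab_frame(n); save(sys.argv[1]+n+'.png',im); P=cloud(p,d)
    for a,c,q in redapples(im,P):
        if len(q)<30: continue
        r=least_squares(lambda x:np.hypot.reduce([(q[:,0]-x[0]),(q[:,1]-x[1]),(q[:,2]-.026)*28/26],axis=0)-.028,q.mean(0)[:2],loss='soft_l1',f_scale=.003)
        print(n,a,c.round(0),q.mean(0).round(3),'fit(table)',r.x.round(4))
E
python3 look.py w7 wrist scene; python3 -c "
from h import *
plan(.612,-.028,.12,np.pi/2+.2)"
```

```text
t 8.05 tcp [0.4935 0.2705 0.1783] jaw 1.57 z [ 0.  0. -1.] F [0.8 0.2 0.1] w 0.0854 q [ 0.37 -0.06  1.81 -0.    1.39 -1.2 ]
wrist 2634 [255. 190.] [0.492 0.271 0.07 ] fit(table) [0.4911 0.2712]
wrist 1039 [ 11. 218.] [0.534 0.013 0.031] fit(table) [ 0.5369 -0.0097]
wrist 1102 [ 12. 280.] [ 0.607 -0.003  0.032] fit(table) [ 0.6136 -0.0243]
scene 133 [220. 177.] [ 0.45  -0.045  0.037] fit(table) [ 0.4339 -0.0481]
scene 73 [307. 184.] [0.502 0.268 0.072] fit(table) [0.5019 0.2684]
scene 144 [226. 197.] [ 0.55  -0.011  0.039] fit(table) [ 0.535  -0.0132]
scene 185 [220. 214.] [ 0.626 -0.024  0.039] fit(table) [ 0.6121 -0.028 ]
inc [-113.5, -300.4, 65.1] [0.0039, 0.0141, -0.2007] dist 328.0 rot rows 1.3 q6 -1.2
```

View pics/w7wrist.png

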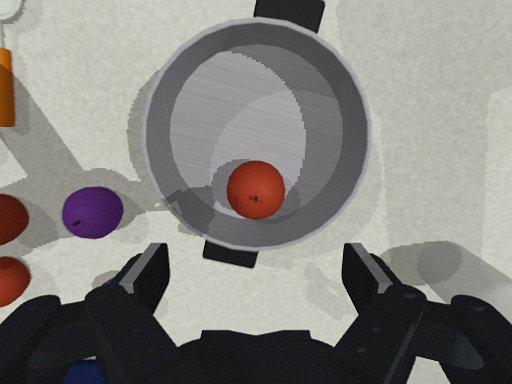

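View pics/w7scene.png

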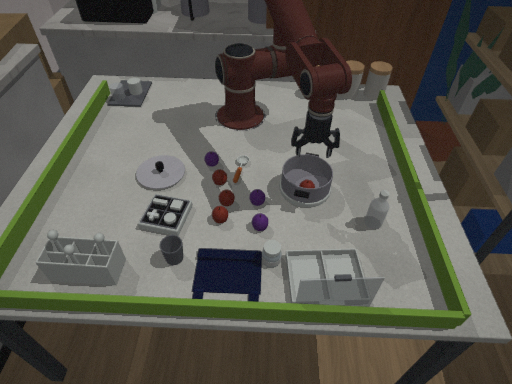

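Apple A stands upright in the pan at (256,190) in the wrist view, and nothing else has moved. Apple B is next.

Emit:
apply_moves(increments=[-118,-298,30,0,0,0,0,-118,-298,40,0,0,0,0,-118,-298,50,0,0,0,0,-118,-298,58,0,0,0,0,-118,-298,58,0,0,0,0,-118,-298,58,0,0,0,0,-118,-298,58,0,0,0,0,-118,-298,58,0,0,0,0,-118,-298,58,0,0,0,0])

```text
time_s: 9.05
tcp_pos: [0.6113, -0.0277, 0.118]
eef_rot: [-0.0, 0.001, 1.0, 0.0]
force: [-0.3, 0.7, 0.3]
width: 0.0857
```

```bash
python3 look.py w8 wrist; python3 -c "
from h import *
plan(.612,-.028,.009,np.pi/2)"
```

```text
t 9.05 tcp [ 0.6113 -0.0277  0.118 ] jaw 1.569 z [-0.001  0.001 -1.   ] F [-0.3  0.7  0.3] w 0.0857 q [-0.17  0.12  1.74  0.    1.29 -1.74]
wrist 4283 [278. 102.] [ 0.536 -0.011  0.046] fit(table) [ 0.5365 -0.01  ]
wrist 3386 [258. 199.] [ 0.608 -0.025  0.045] fit(table) [ 0.6129 -0.0246]
inc [-0.7, -1.0, 109.3] [0.0004, 0.0001, -0.0006] dist 109.0 rot rows 0.0 q6 -1.74
```

View pics/w8wrist.png

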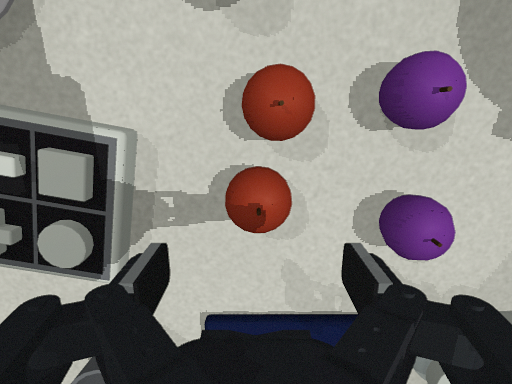

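Apple B is centred at (258,199), between the fingers. I'll descend and grip it.

Emit:
apply_moves(increments=[-1,1,45,0,0,0,0,-1,1,80,0,0,0,0,-1,1,100,0,0,0,0,-1,1,108,0,0,0,0,-1,1,108,0,0,0,0.1,-1,1,108,0,0,0,0.8,-1,1,108,0,0,0,0.8,-1,1,108,0,0,0,0.8,-1,1,108,0,0,0,0.8])

```text
time_s: 10.0
tcp_pos: [0.6144, -0.0266, 0.0127]
eef_rot: [0.002, 0.0, 1.0, -0.0]
force: [-0.5, 1.9, 6.9]
width: 0.0542
```

```bash
python3 -c "
from h import *
st()"
```

```text
t 10.0 tcp [ 0.6144 -0.0266  0.0127] jaw 1.57 z [ 0.004 -0.    -1.   ] F [-0.5  1.9  6.9] w 0.0542 q [-0.16  0.25  1.78  0.    1.1  -1.73]
```

Emit:
apply_moves(increments=[0,0,-5,0,0,0,0.8,0,0,-15,0,0,0,0.8,0,0,-30,0,0,0,0.8,0,0,-60,0,0,0,0.8,0,0,-100,0,0,0,0.8,0,0,-140,0,0,0,0.8,0,0,-140,0,0,0,0.8])

```text
time_s: 10.7
tcp_pos: [0.617, -0.0274, 0.1595]
eef_rot: [0.007, 0.0, 1.0, -0.001]
force: [1.5, -0.2, 0.2]
width: 0.0539
```

```bash
python3 look.py w9 wrist; python3 -c "
from h import *
plan(.408,.271,.15,np.pi/2)"
```

```text
t 10.7 tcp [ 0.617  -0.0274  0.1595] jaw 1.57 z [ 0.014 -0.002 -1.   ] F [ 1.5 -0.2  0.2] w 0.0539 q [-0.16  0.08  1.71 -0.    1.34 -1.73]
wrist 49 [234.   1.] [ 0.462 -0.045  0.022] fit(table) [ 0.4351 -0.0448]
wrist 3143 [275.  94.] [ 0.536 -0.011  0.046] fit(table) [ 0.5366 -0.01  ]
inc [207.5, 297.9, 3.5] [-0.0016, 0.0092, -0.0008] dist 363.0 rot rows 0.1 q6 -1.73
```

View pics/w9wrist.png

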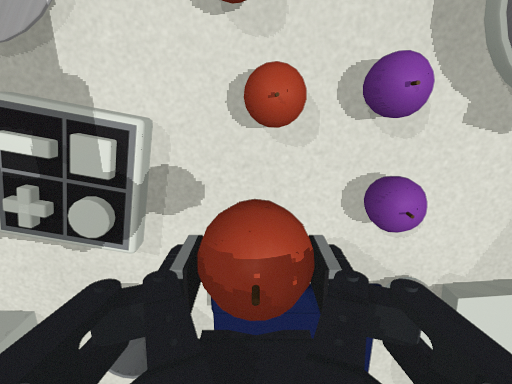

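Apple B is held. I'll carry it to the -x place in the pan.

Emit:
apply_moves(increments=[25,36,0,0,0.005,0,0.8,52,75,0,0,0.009,0,0.8,80,115,0,0,0.009,0,0.8,108,155,0,0,0.009,0,0.8,136,195,0,0,0.009,0,0.8,162,233,0,0,0.009,0,0.8,185,265,0,0,0.009,0,0.8,200,288,0,0,0.009,0,0.8,208,298,0,0,0.009,0,0.8,208,298,0,0,0.009,0,0.8])

```text
time_s: 11.75
tcp_pos: [0.4034, 0.272, 0.1491]
eef_rot: [-0.005, -0.001, 1.0, -0.0]
force: [1.0, -0.1, -0.7]
width: 0.0541
```

```bash
python3 -c "
from h import *
st()
plan(.408,.271,.04,np.pi/2)"
```

```text
t 11.75 tcp [0.4034 0.272  0.1491] jaw 1.572 z [-0.011 -0.001 -1.   ] F [ 1.  -0.1 -0.7] w 0.0541 q [ 0.44 -0.22  2.01  0.    1.36 -1.14]
inc [-5.8, -0.9, 109.1] [-0.001, -0.0106, 0.0015] dist 109.0 rot rows 0.1 q6 -1.14
```

Emit:
apply_moves(increments=[-4,-1,35,0,-0.01,0,0.8,-4,-1,65,0,-0.01,0,0.8,-4,-1,85,0,-0.01,0,0.8,-4,-1,97,0,-0.01,0,0.8,-4,-1,103,0,-0.01,0,0.8,-4,-1,107,0,-0.01,0,0.8,-4,-1,109,0,-0.01,0,0.8,-4,-1,109,0,-0.01,0,0.8])

```text
time_s: 12.55
tcp_pos: [0.4084, 0.2708, 0.0418]
eef_rot: [0.001, 0.0, 1.0, 0.0]
force: [0.0, -0.4, -0.2]
width: 0.0541
```

```bash
python3 -c "
from h import *
st()
plan(.408,.271,.038,np.pi/2)"
```

```text
t 12.55 tcp [0.4084 0.2708 0.0418] jaw 1.57 z [ 0.002  0.    -1.   ] F [ 0.  -0.4 -0.2] w 0.0541 q [ 0.43 -0.07  2.07 -0.    1.14 -1.14]
inc [0.4, 0.2, 3.8] [0.0005, 0.0022, -0.0009] dist 4.0 rot rows 0.0 q6 -1.14
```

Emit:
apply_moves(increments=[0,0,1.5,0,0,0,0.8,0,0,3,0,0,0,0.8,0,0,4,0,0,0,0.8,0,0,4.5,0,0,0,0.8])

```text
time_s: 12.95
tcp_pos: [0.408, 0.2708, 0.0377]
eef_rot: [0.001, 0.0, 1.0, -0.0]
force: [-4.2, -0.3, 8.1]
width: 0.0541
```

```bash
python3 -c "
from h import *
st()"
```

```text
t 12.95 tcp [0.408  0.2708 0.0377] jaw 1.57 z [ 0.001 -0.    -1.   ] F [-4.2 -0.3  8.1] w 0.0541 q [ 0.43 -0.06  2.07 -0.    1.13 -1.14]
```

Emit:
apply_moves(increments=[0,0,-0.5,0,0,0,0.3,0,0,-0.5,0,0,0,0.28,0,0,-0.5,0,0,0,0.28,0,0,-5,0,0,0,0.28,0,0,-15,0,0,0,0.28,0,0,-35,0,0,0,0.28,0,0,-70,0,0,0,0.2,0,0,-110,0,0,0,0,0,0,-140,0,0,0,0])

```text
time_s: 13.85
tcp_pos: [0.4083, 0.2709, 0.1802]
eef_rot: [0.002, 0.0, 1.0, 0.001]
force: [0.8, 0.1, 0.2]
width: 0.0852
```

```bash
python3 look.py w10 wrist scene; python3 -c "
from h import *
plan(.5355,-.0115,.12,np.pi/2)"
```

```text
t 13.85 tcp [0.4083 0.2709 0.1802] jaw 1.57 z [ 0.004  0.002 -1.   ] F [0.8 0.1 0.2] w 0.0852 q [ 0.43 -0.25  1.98 -0.    1.41 -1.14]
wrist 2616 [255. 184.] [0.403 0.271 0.07 ] fit(table) [0.4019 0.2714]
wrist 2297 [255. 268.] [0.487 0.271 0.068] fit(table) [0.4866 0.2713]
wrist 1700 [ 18. 285.] [0.527 0.006 0.037] fit(table) [ 0.5368 -0.0091]
scene 146 [305. 170.] [0.42  0.267 0.063] fit(table) [0.4185 0.2674]
scene 134 [219. 177.] [ 0.449 -0.046  0.038] fit(table) [ 0.4342 -0.0483]
scene 77 [307. 184.] [0.501 0.267 0.072] fit(table) [0.5016 0.2674]
scene 168 [227. 197.] [ 0.549 -0.009  0.039] fit(table) [ 0.5352 -0.0132]
inc [-124.2, -283.8, 63.6] [0.005, 0.0117, -0.0007] dist 316.0 rot rows 0.1 q6 -1.14
```

View pics/w10wrist.png

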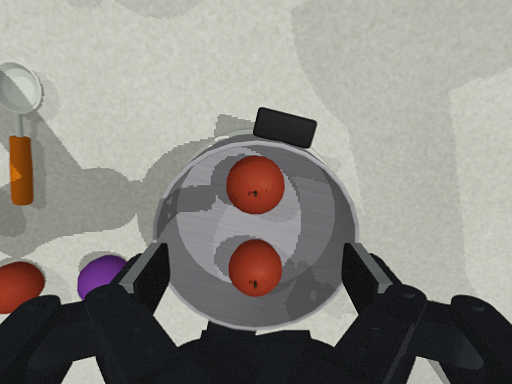

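View pics/w10scene.png

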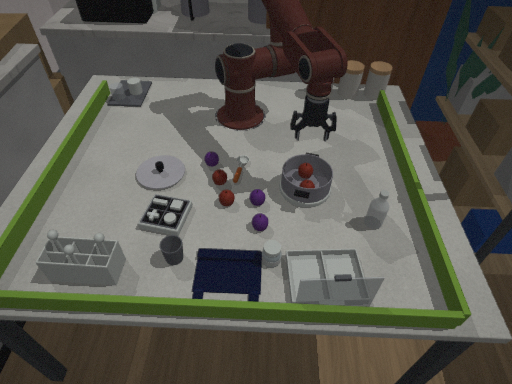

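Both apples are upright in the pan, at (255,184) and (255,268). I'll turn the jaws along x while travelling to apple C.

Emit:
apply_moves(increments=[-127,-282,20,0,0,1.57,0,-127,-282,30,0,0,1.57,0,-127,-282,40,0,0,1.57,0,-127,-282,50,0,0,1.57,0,-127,-282,62,0,0,1.57,0,-127,-282,62,0,0,1.57,0,-127,-282,62,0,0,1.57,0,-127,-282,62,0,0,1.57,0,-127,-282,62,0,0,1.57,0,-127,-282,62,0,0,1.57,0])

```text
time_s: 14.95
tcp_pos: [0.534, -0.0118, 0.1141]
eef_rot: [-0.0, 0.684, 0.729, -0.0]
force: [0.3, -0.6, 0.7]
width: 0.0857
```

```bash
python3 look.py w11 wrist; python3 -c "
from h import *
plan(.5355,-.0115,.01,0)"
```

```text
t 14.95 tcp [ 0.534  -0.0118  0.1141] jaw 0.063 z [-0.  0. -1.] F [ 0.3 -0.6  0.7] w 0.0857 q [-0.16 -0.06  1.93  0.    1.27 -0.22]
wrist 3512 [258. 198.] [ 0.536 -0.004  0.045] fit(table) [ 0.5368 -0.0096]
wrist 3255 [133. 228.] [ 0.44  -0.035  0.043] fit(table) [ 0.4354 -0.0451]
inc [0.1, 1.5, 104.2] [-0.0001, -0.0002, 0.0596] dist 104.0 rot rows 0.4 q6 -0.22
```

View pics/w11wrist.png

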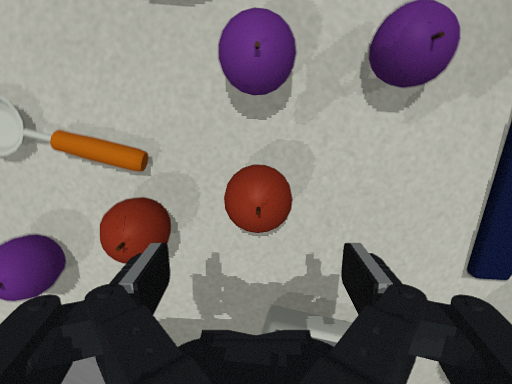

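Apple C is centred at (258,198). The near finger at (150,270) has about 17 mm to spare from apple D. I'll descend and grip.

Emit:
apply_moves(increments=[1,2,40,0,0,0.06,0,1,2,75,0,0,0.06,0,1,2,95,0,0,0.06,0,1,2,103,0,0,0.06,0,1,2,104,0,0,0.06,0.1,1,2,104,0,0,0.06,0.8,1,2,104,0,0,0.06,0.8,1,2,104,0,0,0.06,0.8,1,2,104,0,0,0.06,0.8])

```text
time_s: 15.9
tcp_pos: [0.5381, -0.0106, 0.0127]
eef_rot: [0.002, 0.703, 0.711, 0.001]
force: [-0.2, -0.0, 5.6]
width: 0.0543
```

Emit:
apply_moves(increments=[0,0,-5,0,0,0,0.8,0,0,-15,0,0,0,0.8,0,0,-30,0,0,0,0.8,0,0,-60,0,0,0,0.8,0,0,-100,0,0,0,0.8,0,0,-130,0,0,0,0.8,0,0,-140,0,0,0,0.8,0,0,-140,0,0,0,0.8])

```text
time_s: 16.7
tcp_pos: [0.5375, -0.0105, 0.1531]
eef_rot: [0.002, 0.704, 0.711, 0.002]
force: [0.6, 0.4, -0.8]
width: 0.0541
```

```bash
python3 look.py w12 wrist; python3 -c "
from h import *
plan(.4495,.316,.15,0)"
```

```text
t 16.7 tcp [ 0.5375 -0.0105  0.1531] jaw 0.01 z [ 0.005 -0.001 -1.   ] F [ 0.6  0.4 -0.8] w 0.0541 q [-0.16 -0.1   1.9   0.    1.34 -0.17]
wrist 2647 [149. 221.] [ 0.441 -0.039  0.043] fit(table) [ 0.4357 -0.0454]
inc [327.2, -83.5, 0.6] [0.0016, 0.0002, 0.0101] dist 338.0 rot rows 0.1 q6 -0.17
```

View pics/w12wrist.png

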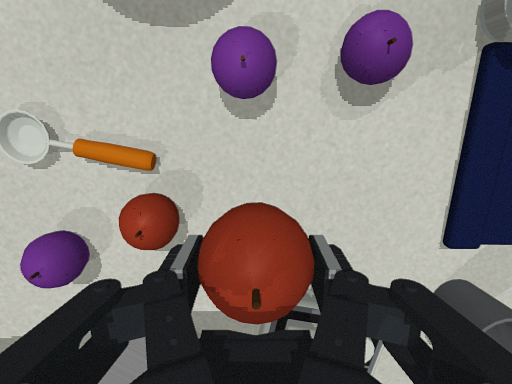

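Apple C is held. It goes to the +y place.

Emit:
apply_moves(increments=[40,-10,0,0,0,0.005,0.8,85,-21,0,0,0,0.01,0.8,132,-33,0,0,0,0.01,0.8,180,-46,0,0,0,0.01,0.8,228,-58,0,0,0,0.01,0.8,270,-69,0,0,0,0.01,0.8,302,-77,0,0,0,0.01,0.8,320,-82,0,0,0,0.01,0.8,327,-84,0,0,0,0.01,0.8,327,-84,0,0,0,0.01,0.8])

```text
time_s: 17.75
tcp_pos: [0.4478, 0.3156, 0.1484]
eef_rot: [-0.0, 0.707, 0.708, -0.002]
force: [0.1, 1.0, 0.2]
width: 0.0542
```

```bash
python3 pan.py w13.png; python3 -c "
from h import *
plan(.4495,.316,.041,0)"
```

```text
t 17.75 tcp [0.4478 0.3156 0.1484] jaw 0.001 z [-0.002 -0.002 -1.   ] F [0.1 1.  0.2] w 0.0542 q [ 0.48 -0.06  1.87 -0.    1.34  0.48]
wrist rim 2703 [0.4512 0.2717] 0.08955780650039519 [0.362 0.199 0.083] [0.541 0.362 0.093]
inc [1.2, 1.3, 107.9] [-0.0015, 0.0019, 0.0003] dist 108.0 rot rows 0.0 q6 0.48
```

View pics/w13.png

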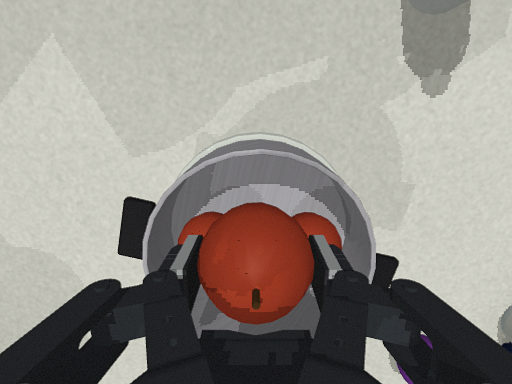

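Emit:
apply_moves(increments=[0,1,35,0,0,0,0.8,0,1,65,0,0,0,0.8,0,1,84,0,0,0,0.8,0,1,95,0,0,0,0.8,0,1,102,0,0,0,0.8,0,1,105,0,0,0,0.8,0,1,107,0,0,0,0.8,0,1,107,0,0,0,0.8])

```text
time_s: 18.6
tcp_pos: [0.4508, 0.316, 0.0444]
eef_rot: [0.001, 0.707, 0.707, 0.001]
force: [0.3, 0.2, -1.5]
width: 0.0543
```

```bash
python3 -c "
from h import *
st()"
```

```text
t 18.6 tcp [0.4508 0.316  0.0444] jaw -0.0 z [ 0.002  0.001 -1.   ] F [ 0.3  0.2 -1.5] w 0.0543 q [ 0.48  0.07  1.93 -0.    1.14  0.48]
```

Emit:
apply_moves(increments=[0,0,2,0,0,0,0.8,0,0,4,0,0,0,0.8,0,0,5,0,0,0,0.8,0,0,6,0,0,0,0.8,0,0,6.5,0,0,0,0.8])

```text
time_s: 19.1
tcp_pos: [0.4502, 0.3159, 0.0377]
eef_rot: [0.0, 0.707, 0.707, 0.0]
force: [-3.0, -1.1, 5.3]
width: 0.0544
```

```bash
python3 -c "
from h import *
st()"
```

```text
t 19.1 tcp [0.4502 0.3159 0.0377] jaw 0.0 z [ 0.001 -0.    -1.   ] F [-3.  -1.1  5.3] w 0.0544 q [ 0.48  0.08  1.93 -0.    1.13  0.48]
```

Emit:
apply_moves(increments=[0,0,-0.3,0,0,0,0.3,0,0,-0.3,0,0,0,0.28,0,0,-0.3,0,0,0,0.28,0,0,-5,0,0,0,0.28,0,0,-15,0,0,0,0.28,0,0,-35,0,0,0,0.28,0,0,-70,0,0,0,0.2,0,0,-110,0,0,0,0,0,0,-150,0,0,0,0])

```text
time_s: 20.0
tcp_pos: [0.4498, 0.3157, 0.1893]
eef_rot: [0.0, 0.707, 0.707, 0.001]
force: [0.9, -0.1, 0.3]
width: 0.0858
```

```bash
python3 look.py w14 wrist scene; python3 -c "
from h import *
plan(.4345,-.047,.12,0)"
```

```text
t 20.0 tcp [0.4498 0.3157 0.1893] jaw 0.0 z [ 0.001  0.    -1.   ] F [ 0.9 -0.1  0.3] w 0.0858 q [ 0.48 -0.1   1.83 -0.    1.41  0.48]
wrist 2451 [255. 185.] [0.451 0.321 0.07 ] fit(table) [0.4508 0.3214]
wrist 2271 [213. 227.] [0.41  0.279 0.069] fit(table) [0.41   0.2796]
wrist 2250 [300. 227.] [0.494 0.278 0.069] fit(table) [0.4933 0.2792]
scene 143 [306. 170.] [0.42  0.268 0.063] fit(table) [0.4169 0.2693]
scene 137 [219. 177.] [ 0.449 -0.046  0.037] fit(table) [ 0.4339 -0.0485]
scene 237 [315. 180.] [0.477 0.297 0.067] fit(table) [0.4757 0.2977]
inc [-365.3, -20.3, 73.4] [0.0137, -0.0066, 0.0001] dist 373.0 rot rows 0.1 q6 0.48
```

View pics/w14wrist.png

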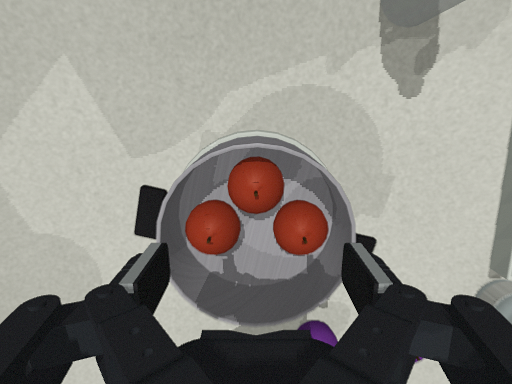

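View pics/w14scene.png

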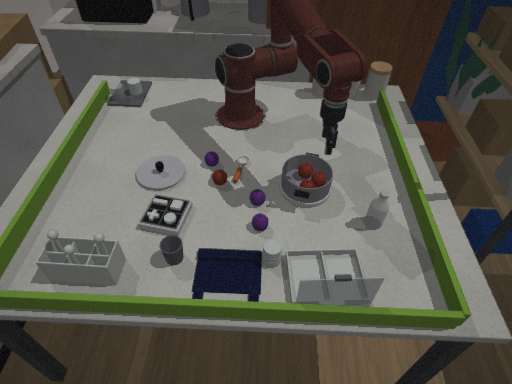

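Three apples stand upright in the pan. Apple D hasn't moved, and I'll fetch it with the jaws turned a little to keep clear of the spoon and the purple apple.

Emit:
apply_moves(increments=[-362,-15,0,0,0,0.3,0,-362,-15,15,0,0,0.3,0,-362,-15,30,0,0,0.3,0,-362,-15,40,0,0,0.3,0,-362,-15,50,0,0,0.3,0,-362,-15,69,0,0,0.3,0,-362,-15,69,0,0,0.3,0,-362,-15,69,0,0,0.3,0,-362,-15,69,0,0,0.3,0,-362,-15,69,0,0,0.3,0])

```text
time_s: 21.1
tcp_pos: [0.4351, -0.0462, 0.1183]
eef_rot: [0.0, 0.805, 0.593, 0.001]
force: [0.6, 0.6, 0.1]
width: 0.0856
```

```bash
python3 look.py w15 wrist; python3 -c "
from h import *
plan(.4345,-.047,.01,-.3)"
```

```text
t 21.1 tcp [ 0.4351 -0.0462  0.1183] jaw -0.301 z [ 0.001  0.001 -1.   ] F [0.6 0.6 0.1] w 0.0856 q [-0.28 -0.32  2.15  0.    1.32  0.02]
wrist 3396 [254. 198.] [ 0.437 -0.04   0.045] fit(table) [ 0.4355 -0.0453]
inc [-1.6, -0.7, 108.7] [0.0018, -0.0008, 0.0003] dist 109.0 rot rows 0.0 q6 0.02
```

View pics/w15wrist.png

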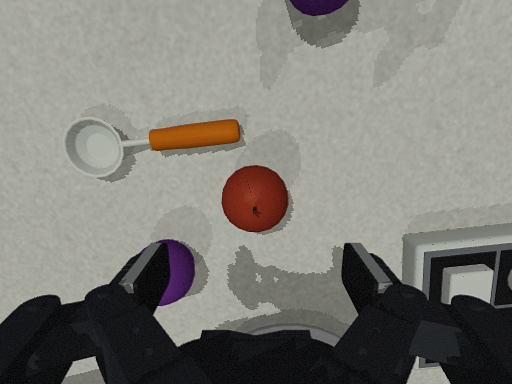

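Emit:
apply_moves(increments=[0,0,40,0,0,0,0,0,0,75,0,0,0,0,0,0,98,0,0,0,0,0,0,107,0,0,0,0,0,0,108,0,0,0,0.1,0,0,108,0,0,0,0.8,0,0,108,0,0,0,0.8,0,0,108,0,0,0,0.8,0,0,108,0,0,0,0.8])

```text
time_s: 22.05
tcp_pos: [0.437, -0.0465, 0.0121]
eef_rot: [0.002, 0.805, 0.593, 0.002]
force: [-0.4, 2.2, 7.0]
width: 0.0544
```

Emit:
apply_moves(increments=[0,0,-5,0,0,0,0.8,0,0,-15,0,0,0,0.8,0,0,-30,0,0,0,0.8,0,0,-60,0,0,0,0.8,0,0,-100,0,0,0,0.8,0,0,-130,0,0,0,0.8,0,0,-140,0,0,0,0.8,0,0,-140,0,0,0,0.8])

```text
time_s: 22.85
tcp_pos: [0.436, -0.0465, 0.1519]
eef_rot: [0.002, 0.805, 0.593, 0.002]
force: [0.2, -0.3, -1.6]
width: 0.0539
```

```bash
python3 look.py w16 wrist; python3 -c "
from h import *
plan(.4505,.226,.15,0)"
```

```text
t 22.85 tcp [ 0.436  -0.0465  0.1519] jaw -0.3 z [ 0.005 -0.001 -1.   ] F [ 0.2 -0.3 -1.6] w 0.0539 q [-0.28 -0.36  2.12  0.    1.38  0.02]
inc [264.7, -65.5, -0.2] [0.0012, -0.0001, -0.3001] dist 273.0 rot rows 2.0 q6 0.02
```

View pics/w16wrist.png

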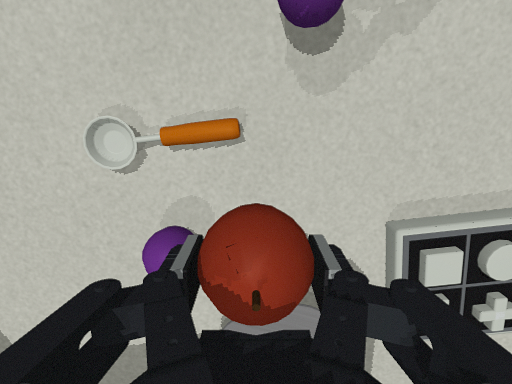

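Emit:
apply_moves(increments=[35,-9,0,0,0,-0.05,0.8,80,-20,0,0,0,-0.12,0.8,125,-31,0,0,0,-0.2,0.8,170,-42,0,0,0,-0.28,0.8,212,-53,0,0,0,-0.3,0.8,243,-61,0,0,0,-0.3,0.8,260,-65,0,0,0,-0.3,0.8,265,-66,0,0,0,-0.3,0.8,265,-66,0,0,0,-0.3,0.8])

```text
time_s: 23.8
tcp_pos: [0.4491, 0.2262, 0.1478]
eef_rot: [-0.0, 0.707, 0.707, -0.002]
force: [-0.2, 0.1, -1.4]
width: 0.0539
```

```bash
python3 pan.py w17.png; python3 -c "
from h import *
plan(.4505,.226,.045,0)"
```

```text
t 23.8 tcp [0.4491 0.2262 0.1478] jaw 0.001 z [-0.003 -0.002 -1.   ] F [-0.2  0.1 -1.4] w 0.0539 q [ 0.32 -0.18  1.97 -0.    1.35  0.32]
wrist rim 6571 [0.4511 0.2709] 0.0888036347720279 [0.361 0.202 0.083] [0.541 0.361 0.093]
inc [0.5, 1.3, 103.3] [-0.0019, 0.0015, -0.0] dist 103.0 rot rows 0.0 q6 0.32
```

View pics/w17.png

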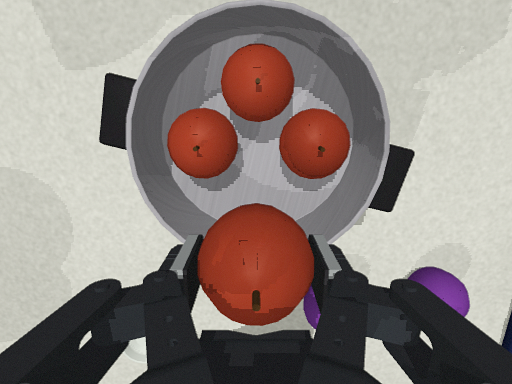

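The last place is clear, symmetric below the two side apples at (203,143) and (315,143). I'll lower D in.

Emit:
apply_moves(increments=[0,1,35,0,0,0,0.8,0,1,65,0,0,0,0.8,0,1,84,0,0,0,0.8,0,1,95,0,0,0,0.8,0,1,101,0,0,0,0.8,0,1,105,0,0,0,0.8,0,1,107,0,0,0,0.8,0,1,107,0,0,0,0.8])

```text
time_s: 24.65
tcp_pos: [0.452, 0.2266, 0.0438]
eef_rot: [0.001, 0.707, 0.707, 0.001]
force: [0.2, 0.6, -1.7]
width: 0.0541
```

```bash
python3 -c "
from h import *
st()"
```

```text
t 24.65 tcp [0.452  0.2266 0.0438] jaw -0.0 z [ 0.002  0.    -1.   ] F [ 0.2  0.6 -1.7] w 0.0541 q [ 0.32 -0.04  2.04 -0.    1.14  0.32]
```

Emit:
apply_moves(increments=[0,0,2,0,0,0,0.8,0,0,4,0,0,0,0.8,0,0,5,0,0,0,0.8,0,0,6,0,0,0,0.8])

```text
time_s: 25.05
tcp_pos: [0.4514, 0.2265, 0.0372]
eef_rot: [0.0, 0.707, 0.707, 0.0]
force: [-1.7, -0.9, 7.5]
width: 0.0541
```

```bash
python3 -c "
from h import *
st()"
```

```text
t 25.05 tcp [0.4514 0.2265 0.0372] jaw 0.0 z [ 0.001  0.    -1.   ] F [-1.7 -0.9  7.5] w 0.0541 q [ 0.32 -0.03  2.04 -0.    1.13  0.32]
```

Emit:
apply_moves(increments=[0,0,-0.3,0,0,0,0.3,0,0,-0.3,0,0,0,0.28,0,0,-0.3,0,0,0,0.28,0,0,-5,0,0,0,0.28,0,0,-15,0,0,0,0.28,0,0,-35,0,0,0,0.28,0,0,-70,0,0,0,0.2,0,0,-110,0,0,0,0,0,0,-170,0,0,0,0])

```text
time_s: 25.95
tcp_pos: [0.4501, 0.2261, 0.1979]
eef_rot: [-0.0, 0.707, 0.707, -0.001]
force: [0.8, -0.4, -0.8]
width: 0.0856
```

```bash
python3 pan.py w18.png; python3 look.py w18 scene
```

```text
t 25.95 tcp [0.4501 0.2261 0.1979] jaw -0.0 z [-0.001 -0.001 -1.   ] F [ 0.8 -0.4 -0.8] w 0.0856 q [ 0.32 -0.22  1.93 -0.    1.44  0.32]
wrist rim 4704 [0.4512 0.2718] 0.0889414191394702 [0.362 0.182 0.083] [0.54  0.362 0.093]
t 26.0 tcp [0.4552 0.2279 0.2095] jaw 0.0 z [ 0.015  0.005 -1.   ] F [3.1 1.7 7.1] w 0.0859 q [ 0.32 -0.23  1.91 -0.    1.44  0.32]
scene 282 [301. 173.] [0.44  0.249 0.064] fit(table) [0.4419 0.2483]
scene 241 [315. 180.] [0.476 0.297 0.067] fit(table) [0.4754 0.298 ]
```

View pics/w18.png

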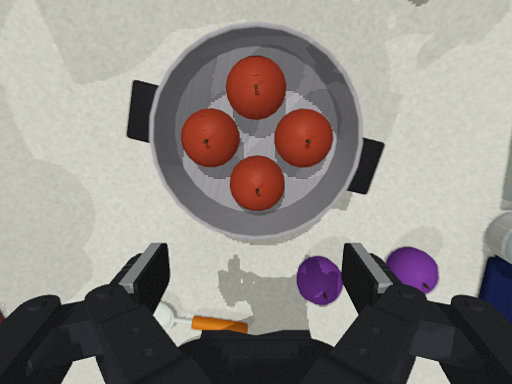

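View pics/w18scene.png

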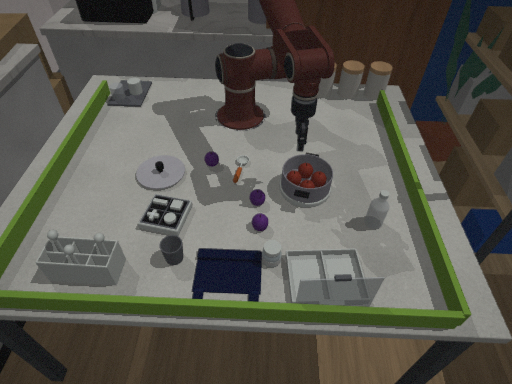

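All four apples stand on the pan floor. Next is the lid: I'll go above the knob and measure it.

Emit:
apply_moves(increments=[-500,-49,30,0,0,0,0,-500,-49,30,0,0,0,0,-500,-49,30,0,0,0,0,-500,-49,30,0,0,0,0,-500,-49,30,0,0,0,0,-500,-49,30,0,0,0,0,-500,-49,30,0,0,0,0,-500,-49,30,0,0,0,0,-500,-49,30,0,0,0,0,-500,-49,30,0,0,0,0])

```text
time_s: 27.05
tcp_pos: [0.4021, -0.2725, 0.168]
eef_rot: [0.001, 0.707, 0.707, 0.001]
force: [0.6, 0.2, 0.1]
width: 0.0852
```

Emit:
apply_moves(increments=[0,0,0,0,0,0,0,0,0,0,0,0,0,0])

```text
time_s: 27.25
tcp_pos: [0.4022, -0.2711, 0.1674]
eef_rot: [0.0, 0.708, 0.706, 0.001]
force: [-0.0, -0.3, 0.2]
width: 0.0852
```

```bash
cat > lid.py <<'E'
from h import *
from scipy.optimize import least_squares
import sys
st(); p=camera_params('wrist'); im,d=grab_frame('wrist'); save(sys.argv[1],im)
P=cloud(p,d); c=(.402,-.274)
h=np.hypot(P[...,0]-c[0],P[...,1]-c[1])
q=P[(d>0)&(h<.05)&(P[...,2]>.047)&(P[...,2]<.058)]; print('knob top',len(q),q.mean(0).round(4),q.min(0).round(4),q.max(0).round(4))
m=(d>0)&(P[...,2]>.009)&(P[...,2]<.019)&(h<.12); q=P[m]
# edge: extreme points per angle
a=np.arctan2(q[:,1]-c[1],q[:,0]-c[0]); rr=np.hypot(q[:,0]-c[0],q[:,1]-c[1]); E=[]
for k in np.arange(-np.pi,np.pi,.1):
    s=(a>k)&(a<k+.1)
    if s.sum()>50:
        E.append(q[s][np.argsort(rr[s])[-8]])
E=np.array(E); E=E[np.hypot(E[:,0]-c[0],E[:,1]-c[1])>.08]
r=least_squares(lambda x:np.hypot(E[:,0]-x[0],E[:,1]-x[1])-.092,c,loss='soft_l1',f_scale=.002); print('disc',len(E),r.x.round(4),np.median(q[:,2]))
E
python3 lid.py w19.png
```

```text
t 27.25 tcp [ 0.4022 -0.2711  0.1674] jaw -0.002 z [ 0.001  0.    -1.   ] F [-0.  -0.3  0.2] w 0.0852 q [-0.75 -0.24  2.    0.    1.39 -0.74]
knob top 762 [ 0.4016 -0.2748  0.0512] [ 0.3871 -0.2901  0.047 ] [ 0.416  -0.2609  0.0539]
disc 63 [ 0.4016 -0.2754] 0.013552557744064442
```

View pics/w19.png

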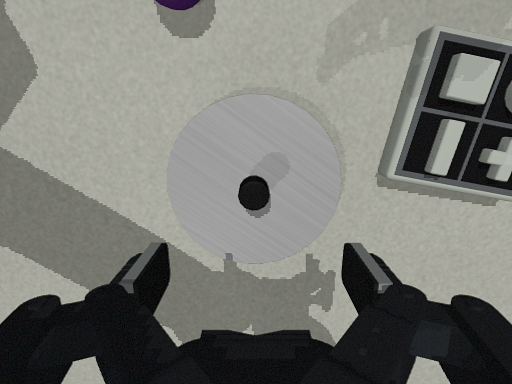

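The knob is at (254,193), which measures (0.4016, -0.275), and it agrees with the disc fit. I'll grip the knob.

Emit:
apply_moves(increments=[-4,-1,45,0,0,0,0,-4,-1,90,0,0,0,0,-4,-1,120,0,0,0,0,-4,-1,137,0,0,0,0,-4,-1,145,0,0,0,0,-4,-1,146,0,0,0,0.2,-4,-1,146,0,0,0,0.4,-4,-1,146,0,0,0,0.8,-4,-1,146,0,0,0,0.9,-4,-1,146,0,0,0,0.9], squeeze=45)

```text
time_s: 28.3
tcp_pos: [0.4027, -0.2751, 0.0229]
eef_rot: [0.002, 0.707, 0.707, 0.0]
force: [-1.0, 1.8, 5.1]
width: 0.0286
```

Emit:
apply_moves(increments=[0,0,0,0,0,0,0.9,0,0,0,0,0,0,0.9,0,0,0,0,0,0,0.9])

```text
time_s: 28.6
tcp_pos: [0.4027, -0.2751, 0.0229]
eef_rot: [0.001, 0.707, 0.707, 0.001]
force: [-1.9, 1.6, 7.3]
width: 0.0289
```

```bash
python3 -c "
from h import *
st()
im,d=grab_frame('scene'); save('s20.png',cv2.resize(im[130:260,100:280],None,fx=4,fy=4))"
```

```text
t 28.6 tcp [ 0.4027 -0.2751  0.0229] jaw -0.0 z [ 0.003 -0.001 -1.   ] F [-1.9  1.6  7.3] w 0.0289 q [-0.75 -0.05  2.09  0.    1.1  -0.75]
```

View pics/s20.png

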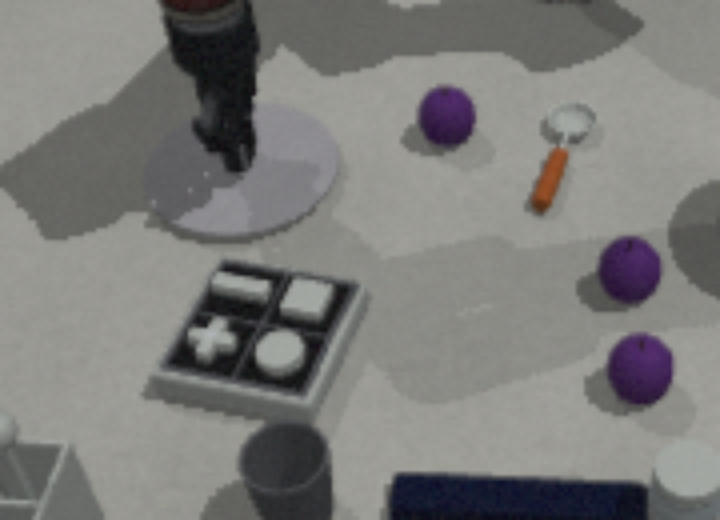

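The knob is gripped. I'll lift slowly.

Emit:
apply_moves(increments=[0,0,-3,0,0,0,0.9,0,0,-8,0,0,0,0.9,0,0,-18,0,0,0,0.9,0,0,-35,0,0,0,0.9,0,0,-65,0,0,0,0.9,0,0,-100,0,0,0,0.9,0,0,-135,0,0,0,0.9,0,0,-160,0,0,0,0.9,0,0,-170,0,0,0,0.9,0,0,-170,0,0,0,0.9])

```text
time_s: 29.65
tcp_pos: [0.4022, -0.2749, 0.1931]
eef_rot: [0.002, 0.707, 0.707, 0.0]
force: [0.2, 0.1, -1.9]
width: 0.0289
```

```bash
python3 -c "
from h import *
st()
p=camera_params('scene');im,d=grab_frame('scene'); save('s21.png',cv2.resize(im[60:260,100:340],None,fx=3,fy=3))
im,d=grab_frame('wrist'); save('w21.png',im)
plan(.452,.2715,.19,0)
"
```

```text
t 29.65 tcp [ 0.4022 -0.2749  0.1931] jaw -0.0 z [ 0.004 -0.002 -1.   ] F [ 0.2  0.1 -1.9] w 0.0289 q [-0.75 -0.26  1.97  0.    1.43 -0.75]
inc [545.2, 51.0, 0.6] [-0.0006, -0.0015, -0.0001] dist 548.0 rot rows 0.0 q6 -0.75
```

View pics/s21.png

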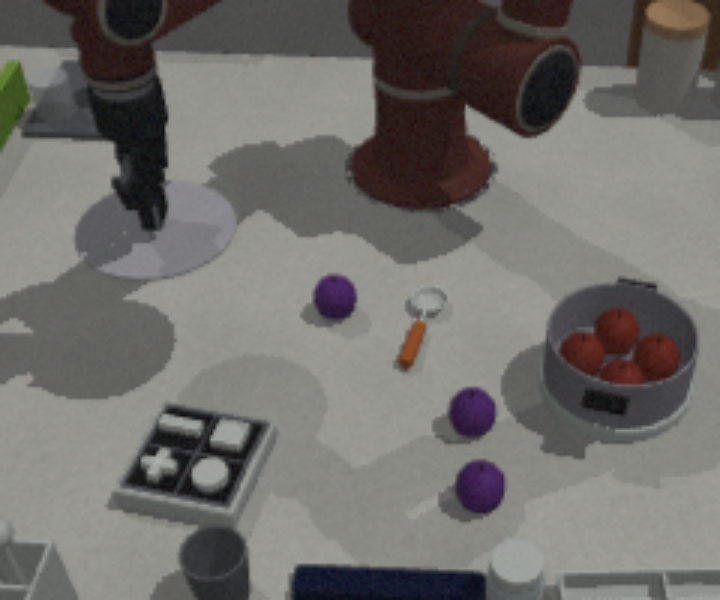

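View pics/w21.png

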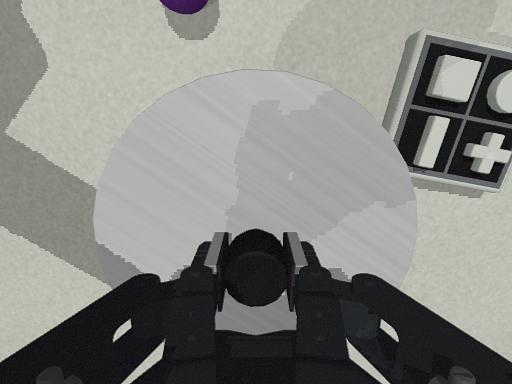

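The lid hangs level in the grip and the apples are unchanged. I'll carry it to above the pan with gentle acceleration.

Emit:
apply_moves(increments=[15,1,-2,0,0,0,0.9,45,4,-5,0,0,0,0.9,88,8,-5,0,0,0,0.9,133,12,-5,0,0,0,0.9,178,16,-5,0,0,0,0.9,223,20,-5,0,0,0,0.9,268,24,-5,0,0,0,0.9,313,28,-5,0,0,0,0.9,358,32,-5,0,0,0,0.9,403,37,-5,0,0,0,0.9])

```text
time_s: 30.75
tcp_pos: [0.4369, 0.1312, 0.1946]
eef_rot: [-0.001, 0.707, 0.707, -0.001]
force: [1.2, -0.6, -0.8]
width: 0.0288
```

Emit:
apply_moves(increments=[44,4,0,0,0,0,0.9,82,7,0,0,0,0,0.9,112,9,0,0,0,0,0.9,132,11,0,0,0,0,0.9,141,12,0,0,0,0,0.9,143,12,0,0,0,0,0.9,143,12,0,0,0,0,0.9,143,12,0,0,0,0,0.9])

```text
time_s: 31.55
tcp_pos: [0.4504, 0.2708, 0.196]
eef_rot: [0.0, 0.707, 0.707, -0.0]
force: [-0.4, 0.1, -1.7]
width: 0.0292
```

```bash
python3 -c "
from h import *
st()
plan(.4512,.2712,.12,0)
im,d=grab_frame('wrist'); save('w22.png',im)
"
```

```text
t 31.55 tcp [0.4504 0.2708 0.196 ] jaw -0.001 z [ 0.    -0.001 -1.   ] F [-0.4  0.1 -1.7] w 0.0292 q [ 0.4  -0.16  1.88 -0.    1.42  0.4 ]
inc [0.4, 0.8, 76.0] [0.0005, 0.0006, -0.0011] dist 76.0 rot rows 0.0 q6 0.4
```

View pics/w22.png

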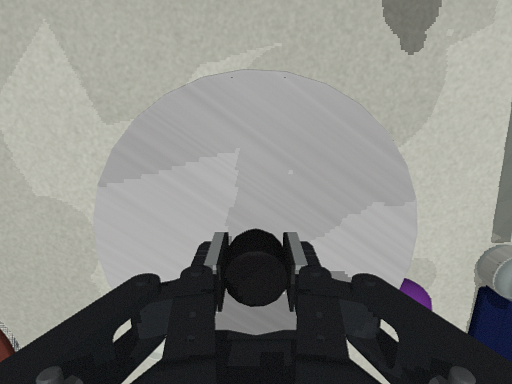

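Emit:
apply_moves(increments=[0,1,20,0,0,0,0.9,0,1,40,0,0,0,0.9,0,1,58,0,0,0,0.9,0,1,70,0,0,0,0.9,0,1,76,0,0,0,0.9,0,1,79,0,0,0,0.9,0,1,82,0,0,0,0.9,0,1,84,0,0,0,0.9])

```text
time_s: 32.4
tcp_pos: [0.4522, 0.2719, 0.1129]
eef_rot: [0.001, 0.707, 0.707, 0.001]
force: [0.0, 0.8, -0.8]
width: 0.0287
```

```bash
python3 -c "
from h import *
st()
im,d=grab_frame('scene'); save('s23.png',cv2.resize(im[100:230,220:400],None,fx=4,fy=4))
"
```

```text
t 32.4 tcp [0.4522 0.2719 0.1129] jaw -0.0 z [ 0.002  0.001 -1.   ] F [ 0.   0.8 -0.8] w 0.0287 q [ 0.4  -0.08  1.95 -0.    1.27  0.4 ]
```

View pics/s23.png

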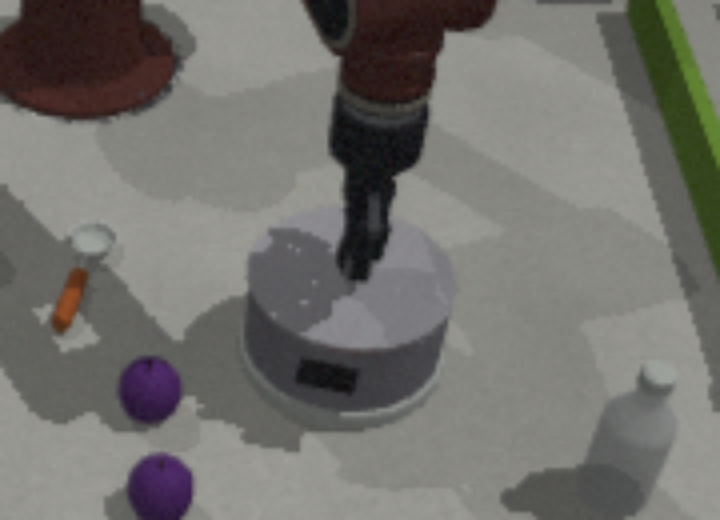

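The lid sits over the pan, and at this height the plug is just entering with no side force. I'll lower it gently onto the rim.

Emit:
apply_moves(increments=[0,-0.5,2,0,0,0,0.9,0,-0.5,4,0,0,0,0.9,0,-0.5,6,0,0,0,0.9,0,-0.5,7.5,0,0,0,0.9,0,-0.5,8.5,0,0,0,0.9,0,-0.5,8.5,0,0,0,0.9])

```text
time_s: 33.05
tcp_pos: [0.4513, 0.2718, 0.1049]
eef_rot: [0.0, 0.707, 0.707, 0.0]
force: [-4.3, -1.6, 4.5]
width: 0.029
```

```bash
python3 -c "
from h import *
st()"
```

```text
t 33.05 tcp [0.4513 0.2718 0.1049] jaw 0.0 z [ 0.001 -0.    -1.   ] F [-4.3 -1.6  4.5] w 0.029 q [ 0.4  -0.07  1.95 -0.    1.26  0.4 ]
```

Emit:
apply_moves(increments=[0,0,0,0,0,0,0.6,0,0,0,0,0,0,0.4,0,0,0,0,0,0,0.2,0,0,0,0,0,0,0,0,0,-10,0,0,0,0,0,0,-30,0,0,0,0,0,0,-60,0,0,0,0,0,0,-95,0,0,0,0,0,0,-110,0,0,0,0,0,0,-110,0,0,0,0])

```text
time_s: 34.05
tcp_pos: [0.4527, 0.2724, 0.2173]
eef_rot: [0.002, 0.707, 0.707, 0.003]
force: [0.5, -0.0, -0.3]
width: 0.0854
```

```bash
cat > lid2.py <<'E'
from h import *
from scipy.optimize import least_squares
import sys
st(); p=camera_params('wrist'); im,d=grab_frame('wrist'); save(sys.argv[1],im)
P=cloud(p,d); c=(.4512,.2714)
h=np.hypot(P[...,0]-c[0],P[...,1]-c[1])
m=(d>0)&(h<.11)&(P[...,2]>.085)&(P[...,2]<.11)&(im.max(2)>80); q=P[m]
A=np.c_[q[:,:2]-c,np.ones(len(q))]; k,*_=np.linalg.lstsq(A,q[:,2],rcond=None); print('disc plane slope',k[:2].round(4),'z at axis',k[2].round(4),len(q))
a=np.arctan2(q[:,1]-c[1],q[:,0]-c[0]); rr=np.hypot(q[:,0]-c[0],q[:,1]-c[1]); E=[]
for t in np.arange(-np.pi,np.pi,.1):
    s=(a>t)&(a<t+.1)
    if s.sum()>50: E.append(q[s][np.argsort(rr[s])[-8]])
E=np.array(E); r=least_squares(lambda x:np.hypot(E[:,0]-x[0],E[:,1]-x[1])-.092,c,loss='soft_l1',f_scale=.002); print('disc',len(E),r.x.round(4))
q=P[(d>0)&(h<.04)&(P[...,2]>.125)&(P[...,2]<.145)]; print('knob',len(q),q.mean(0).round(4) if len(q) else '')
E
python3 lid2.py w24.png; python3 look.py w24 scene top
```

```text
t 34.05 tcp [0.4527 0.2724 0.2173] jaw 0.0 z [ 0.007  0.002 -1.   ] F [ 0.5 -0.  -0.3] w 0.0854 q [ 0.4  -0.18  1.86 -0.    1.46  0.4 ]
disc plane slope [ 0.0003 -0.002 ] z at axis 0.0956 27661
disc 63 [0.4524 0.2714]
knob 1012 [0.4524 0.2725 0.133 ]
t 34.1 tcp [0.4516 0.2719 0.2147] jaw 0.0 z [ 0.003  0.001 -1.   ] F [-0.2 -1.  -0.9] w 0.0855 q [ 0.4  -0.18  1.86 -0.    1.45  0.4 ]
```

View pics/w24.png

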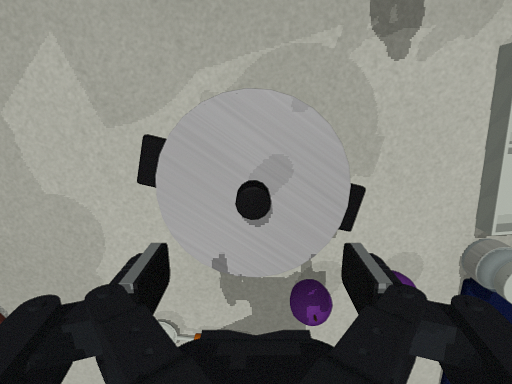

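View pics/w24scene.png

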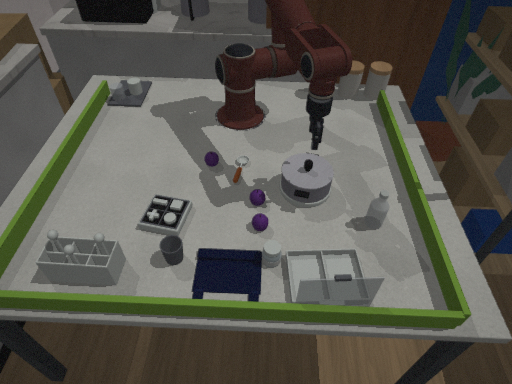

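The lid is seated: its disc is level at z = 0.0956 against the expected 0.096, and centred to about 1 mm. On to the key pad, with the fingers shut.

Emit:
apply_moves(increments=[-482,160,-10,0,0,0,0.5,-482,160,-10,0,0,0,1,-482,160,-10,0,0,0,1,-482,160,0,0,0,0,1,-482,160,10,0,0,0,1,-482,160,15,0,0,0,1,-482,160,15,0,0,0,1,-482,160,15,0,0,0,1,-482,160,15,0,0,0,1,-482,160,15,0,0,0,1], squeeze=30)

```text
time_s: 35.2
tcp_pos: [0.6075, -0.2039, 0.1962]
eef_rot: [-0.002, 0.707, 0.707, -0.0]
force: [-0.2, 0.8, 0.9]
width: 0.0001
```

Emit:
apply_moves(increments=[0,0,0,0,0,0,1,0,0,0,0,0,0,1,0,0,0,0,0,0,1])

```text
time_s: 35.5
tcp_pos: [0.6076, -0.2012, 0.1977]
eef_rot: [-0.001, 0.707, 0.707, -0.0]
force: [0.0, -1.0, 0.6]
width: -0.0005
```

```bash
cat > pad.py <<'E'
from h import *
import sys
st(); p=camera_params('wrist'); im,d=grab_frame('wrist'); save(sys.argv[1],im)
P=cloud(p,d); c=(.612,-.21); h=np.hypot(P[...,0]-c[0],P[...,1]-c[1])
m=((d>0)&(h<.09)&(P[...,2]>.0385)&(P[...,2]<.05)&(im.min(2)>90)).astype(np.uint8)
m=cv2.morphologyEx(m,cv2.MORPH_OPEN,np.ones((3,3),np.uint8))
n,l,s,cc=cv2.connectedComponentsWithStats(m)
for i in range(1,n):
    if s[i,4]>150:
        q=P[l==i]; r=cv2.minAreaRect((q[:,:2]*1000).astype(np.float32)); print(s[i,4],cc[i].round(0),q.mean(0).round(4),'rect c',np.round(r[0],1),np.round(r[1],1),round(r[2],1))
E
python3 pad.py w25.png
```

```text
t 35.5 tcp [ 0.6076 -0.2012  0.1977] jaw 0.001 z [-0.002  0.002 -1.   ] F [ 0.  -1.   0.6] w -0.0005 q [-0.44  0.11  1.61  0.    1.42 -0.44]
1220 [237. 155.] [ 0.5894 -0.1738  0.0434] rect c [ 589.3 -174.5] [36.2 35.8] 79.4
1143 [294. 166.] [ 0.6481 -0.1847  0.0434] rect c [ 648.3 -185.3] [38.3 38.9] 46.5
641 [228. 209.] [ 0.5787 -0.2319  0.0434] rect c [ 578.4 -233.3] [50.2 15.8] 79.5
710 [282. 219.] [ 0.6372 -0.2432  0.0433] rect c [ 637.5 -244. ] [34.6 34.7] 34.4
```

View pics/w25.png

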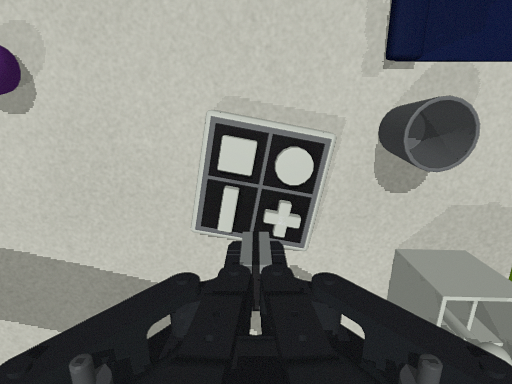

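The keys are square (237,155), round (294,166), bar (228,209) and cross (282,219), all with tops at z ≈ 0.0434 and 60 mm apart, as specified. I'll go above the round key.

Emit:
apply_moves(increments=[16,41,40,0,0,0,1,16,41,85,0,0,0,1,16,41,115,0,0,0,1,16,41,135,0,0,0,1,16,41,137,0,0,0,1,16,41,137,0,0,0,1])

```text
time_s: 36.15
tcp_pos: [0.6494, -0.1851, 0.0626]
eef_rot: [0.0, 0.707, 0.708, 0.0]
force: [0.4, -0.7, 0.4]
width: -0.0001
```

```bash
python3 -c "
from h import *
st(); plan(.6483,-.185,.036,0)"
```

```text
t 36.15 tcp [ 0.6494 -0.1851  0.0626] jaw 0.001 z [ 0.001  0.    -1.   ] F [ 0.4 -0.7  0.4] w -0.0001 q [-0.39  0.32  1.61  0.    1.22 -0.39]
inc [0.1, -1.1, 26.6] [0.0006, -0.0002, 0.0015] dist 27.0 rot rows 0.0 q6 -0.39
```

Emit:
apply_moves(increments=[0,-1,10,0,0,0,1,0,-1,16,0,0,0,1,0,-1,20,0,0,0,1,0,-1,23,0,0,0,1,0,-1,26,0,0,0,1,0,-1,28,0,0,0,1,0,-1,28,0,0,0,1])

```text
time_s: 36.85
tcp_pos: [0.649, -0.1864, 0.037]
eef_rot: [0.0, 0.707, 0.707, 0.0]
force: [-5.5, 2.3, 12.7]
width: -0.0002
```

```bash
python3 -c "
from h import *
st()"
```

```text
t 36.85 tcp [ 0.649  -0.1864  0.037 ] jaw 0.0 z [ 0.001  0.    -1.   ] F [-5.5  2.3 12.7] w -0.0002 q [-0.39  0.35  1.62  0.    1.18 -0.39]
```

The round key is at its stop: z = 0.037 with 12.7 N, more than the 5 N its spring gives. I'll let it up and go to the square key.

Emit:
apply_moves(increments=[0,0,-10,0,0,0,1,0,0,-30,0,0,0,1,0,0,-30,0,0,0,1,12,-59,-30,0,0,0,1,12,-59,-30,0,0,0,1,12,-59,-30,0,0,0,1,12,-59,-30,0,0,0,1])

```text
time_s: 37.55
tcp_pos: [0.5904, -0.1747, 0.0648]
eef_rot: [0.001, 0.707, 0.707, 0.001]
force: [-0.3, 0.5, 0.4]
width: 0.0
```

```bash
python3 -c "
from h import *
st(); plan(.5893,-.1744,.0345,0)"; python3 pad.py w26.png
```

```text
t 37.55 tcp [ 0.5904 -0.1747  0.0648] jaw -0.0 z [ 0.003 -0.001 -1.   ] F [-0.3  0.5  0.4] w 0.0 q [-0.41  0.18  1.76  0.    1.19 -0.41]
inc [0.3, -1.2, 30.3] [0.0027, 0.0007, -0.0002] dist 30.0 rot rows 0.0 q6 -0.41
t 37.55 tcp [ 0.5904 -0.1747  0.0648] jaw -0.0 z [ 0.003 -0.001 -1.   ] F [-0.3  0.5  0.4] w 0.0 q [-0.41  0.18  1.76  0.    1.19 -0.41]
2149 [251. 221.] [ 0.5884 -0.167   0.0433] rect c [ 589.2 -174. ] [36.2 35.8] 79.5
3011 [346. 246.] [ 0.6473 -0.1836  0.0434] rect c [ 647.9 -185. ] [38.9 39. ] 3.0
```

View pics/w26.png

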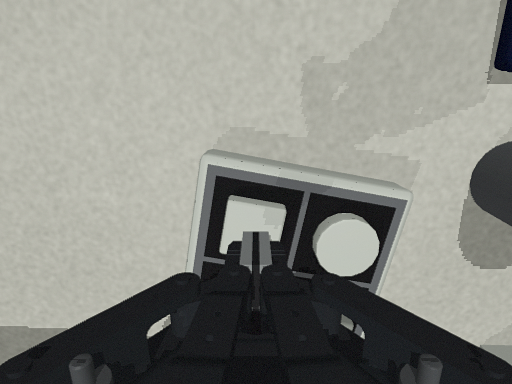

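The round key at (346,246) is back up (top at z = 0.0434), and the fingers are over the square key. I'll press it.

Emit:
apply_moves(increments=[0,-1,12,0,0,0,1,0,-1,19,0,0,0,1,0,-1,23,0,0,0,1,0,-1,26,0,0,0,1,0,-1,29,0,0,0,1,0,-1,31,0,0,0,1,0,-1,31,0,0,0,1])

```text
time_s: 38.3
tcp_pos: [0.589, -0.1744, 0.0368]
eef_rot: [-0.0, 0.707, 0.707, -0.0]
force: [-10.0, 3.8, 20.0]
width: 0.0002
```

```bash
python3 -c "
from h import *
st()"
```

```text
t 38.3 tcp [ 0.589  -0.1744  0.0368] jaw 0.0 z [-0.  0. -1.] F [-10.    3.8  20. ] w 0.0002 q [-0.41  0.22  1.77  0.    1.15 -0.41]
```

The square key is at its stop (20 N). I'll let it up and go to the bar.

Emit:
apply_moves(increments=[0,0,-10,0,0,0,1,0,0,-30,0,0,0,1,0,0,-30,0,0,0,1,-58,-10,-30,0,0,0,1,-58,-10,-30,0,0,0,1,-58,-10,-30,0,0,0,1,-58,-10,-30,0,0,0,1])

```text
time_s: 39.0
tcp_pos: [0.5781, -0.2318, 0.0624]
eef_rot: [-0.001, 0.707, 0.707, 0.0]
force: [0.5, 1.0, -1.2]
width: -0.0001
```

```bash
python3 -c "
from h import *
st(); plan(.5784,-.2328,.0345,0)"; python3 pad.py w27.png
```

```text
t 39.0 tcp [ 0.5781 -0.2318  0.0624] jaw -0.001 z [-0.     0.001 -1.   ] F [ 0.5  1.  -1.2] w -0.0001 q [-0.5   0.2   1.74  0.    1.19 -0.5 ]
inc [-1.1, 0.3, 27.9] [-0.0002, -0.0012, -0.0005] dist 28.0 rot rows 0.0 q6 -0.5
t 39.0 tcp [ 0.5781 -0.2318  0.0624] jaw -0.001 z [-0.     0.001 -1.   ] F [ 0.5  1.  -1.2] w -0.0001 q [-0.5   0.2   1.74  0.    1.19 -0.5 ]
4323 [274. 135.] [ 0.5891 -0.1737  0.0434] rect c [ 589.2 -174.4] [36.1 36.1] 79.7
4007 [379. 155.] [ 0.6472 -0.1845  0.0434] rect c [ 648.  -185.2] [39.4 38.7] 1.2
979 [258. 213.] [ 0.5806 -0.2185  0.0432] rect c [ 580.7 -219.9] [23.4 15.9] 79.5
2186 [350. 250.] [ 0.6366 -0.2419  0.0432] rect c [ 637.2 -244.2] [35.4 35.6] 34.9
```

View pics/w27.png

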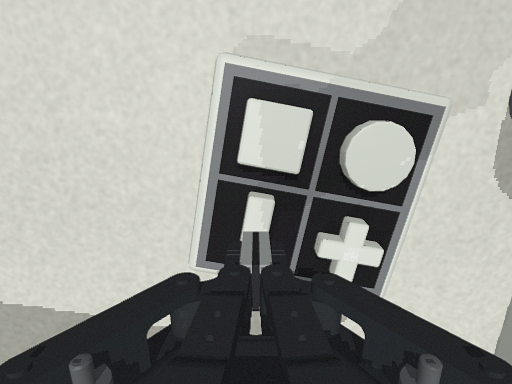

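All keys are up and the fingers are over the bar, with the cross well clear at (350,250). I'll press the bar.

Emit:
apply_moves(increments=[-1,0,10,0,0,0,1,-1,0,16,0,0,0,1,-1,0,20,0,0,0,1,-1,0,23,0,0,0,1,-1,0,26,0,0,0,1,-1,0,28,0,0,0,1,-1,0,29,0,0,0,1,-1,0,29,0,0,0,1])

```text
time_s: 39.85
tcp_pos: [0.5787, -0.2329, 0.0369]
eef_rot: [-0.001, 0.707, 0.707, 0.0]
force: [-7.2, 6.3, 15.1]
width: 0.0003
```

```bash
python3 -c "
from h import *
st()"
```

```text
t 39.85 tcp [ 0.5787 -0.2329  0.0369] jaw 0.0 z [-0.     0.001 -1.   ] F [-7.2  6.3 15.1] w 0.0003 q [-0.5   0.24  1.75  0.    1.15 -0.5 ]
```

The bar is at its stop (15 N). I'll let it up and go back to the round key, lifting higher on the way.

Emit:
apply_moves(increments=[0,0,-10,0,0,0,1,0,0,-35,0,0,0,1,0,0,-40,0,0,0,1,48,69,-40,0,0,0,1,48,69,-40,0,0,0,1,48,69,-30,0,0,0,1,48,69,-30,0,0,0,1,48,69,-30,0,0,0,1])

```text
time_s: 40.65
tcp_pos: [0.6462, -0.1856, 0.063]
eef_rot: [-0.001, 0.707, 0.707, -0.0]
force: [-0.4, 0.5, -0.2]
width: 0.0001
```

```bash
python3 -c "
from h import *
st(); plan(.6481,-.1852,.0345,0)"
```

```text
t 40.65 tcp [ 0.6462 -0.1856  0.063 ] jaw -0.0 z [-0.001  0.001 -1.   ] F [-0.4  0.5 -0.2] w 0.0001 q [-0.39  0.31  1.62 -0.    1.22 -0.39]
inc [0.3, 1.9, 28.5] [-0.0014, -0.0005, -0.0004] dist 29.0 rot rows 0.0 q6 -0.39
```

Emit:
apply_moves(increments=[0,1,10,0,0,0,1,0,1,16,0,0,0,1,0,1,20,0,0,0,1,0,1,23,0,0,0,1,0,1,26,0,0,0,1,0,1,28,0,0,0,1,0,1,29,0,0,0,1,0,1,29,0,0,0,1])

```text
time_s: 41.45
tcp_pos: [0.6486, -0.1857, 0.037]
eef_rot: [0.0, 0.707, 0.707, -0.0]
force: [-5.6, 0.5, 10.1]
width: -0.0001
```

```bash
python3 -c "
from h import *
st()"
```

```text
t 41.45 tcp [ 0.6486 -0.1857  0.037 ] jaw 0.0 z [ 0.    -0.001 -1.   ] F [-5.6  0.5 10.1] w -0.0001 q [-0.39  0.34  1.62 -0.    1.18 -0.39]
```

The round key is at its stop again (10 N at z = 0.037). I'll lift clear and check everything.

Emit:
apply_moves(increments=[0,0,-10,0,0,0,1,0,0,-40,0,0,0,1,0,0,-90,0,0,0,1,0,0,-140,0,0,0,1,0,0,-170,0,0,0,1,0,0,-170,0,0,0,1,0,0,-170,0,0,0,1])

```text
time_s: 42.15
tcp_pos: [0.649, -0.1853, 0.2066]
eef_rot: [0.001, 0.707, 0.707, 0.001]
force: [-0.9, -0.6, -0.9]
width: -0.0001
```

```bash
python3 pad.py w30.png; python3 look.py w30 scene top
python3 - <<'E'
from h import *
p=camera_params('scene'); im,d=grab_frame('scene'); P=cloud(p,d)
h=np.hypot(P[...,0]-.4512,P[...,1]-.2714); m=(d>0)&(h<.09)&(P[...,2]>.085)&(P[...,2]<.11)&(im.max(2)>60); q=P[m]
A=np.c_[q[:,:2]-[.4512,.2714],np.ones(len(q))]; print(np.linalg.lstsq(A,q[:,2],rcond=None)[0].round(4),len(q))
E
```

```text
t 42.15 tcp [ 0.649  -0.1853  0.2066] jaw 0.0 z [ 0.004 -0.001 -1.   ] F [-0.9 -0.6 -0.9] w -0.0001 q [-0.39  0.18  1.52  0.    1.44 -0.39]
1127 [198. 168.] [ 0.5898 -0.1737  0.0434] rect c [ 589.4 -174.6] [36.5 36.1] 79.1
1028 [253. 178.] [ 0.6484 -0.1847  0.0435] rect c [ 648.5 -185.3] [38.8 37.8] 89.7
590 [191. 220.] [ 0.579  -0.2324  0.0434] rect c [ 578.5 -233.2] [49.4 16.2] 79.2
479 [242. 226.] [ 0.6359 -0.2395  0.0432] rect c [ 636.1 -242.1] [34.8 29.7] 34.0
t 42.2 tcp [ 0.6481 -0.185   0.2044] jaw 0.0 z [ 0.     0.001 -1.   ] F [-0.1 -0.1 -0.3] w 0.0001 q [-0.39  0.18  1.52  0.    1.44 -0.39]
[-0.0029 -0.0018  0.0943] 1318
```

View pics/w30scene.png

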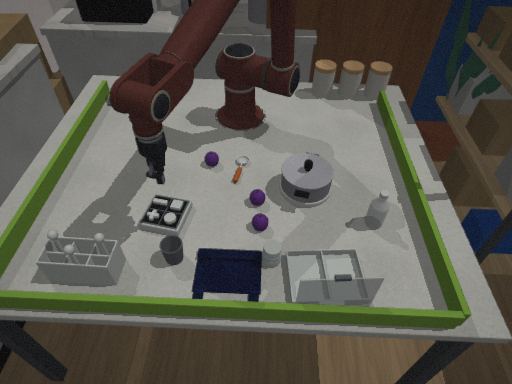

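View pics/w30top.png

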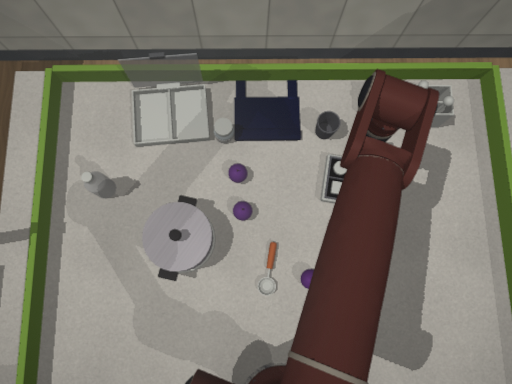

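The lid is on the pan, all keys are up, and the spoon, jar, cup, bottle and purple apples are where they were. The robot touches nothing, so I'm handing in.

```bash
python3 -c "
from h import *
print(job_done()); st()"
```

```text
the job is handed in; nothing more can be done
None
the job is handed in; nothing more can be done
```

I finished the task and handed it in at about 42 s of the 210 s allowed. No verdict was given.

- **Apples:** All four red apples were set down on the pan floor. Each was lowered until light contact with the floor and only then released. The view before covering showed all four upright. While I set down the first apple, the gripper linkage brushed the pan wall with about 8 N. I moved in a few millimetres and kept the other three clear of the wall.
- **Lid:** After release, the wrist camera showed the lid level at 95.6 mm (96 mm expected) and centred to about 1 mm. From the scene camera, at the end, it read 94.3 mm with a slight tilt, which is within that camera's error.
- **Keys:** I pressed round, square, bar, then round again. Each went down to its stop, with the fingertips at 37 mm and 10 to 20 N. The final picture showed all four keys back up. I never went over the cross key.
- **Other things:** In the last pictures the spoon, jar, cup, bottle and purple apples are where they were at the start. The robot was clear of everything.

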